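Load the die plate with its two blanks, lift it off the dowels and hold it level

ROBOT

A 6-joint arm with a two-finger parallel gripper is mounted at the origin on a cart in front of the work surface, level with it; the furniture and walls round the work are solid. World frame = base frame: x ahead of the robot, y to its left, z up, the work surface at z = 0. Lengths are in mm, angles in rad, forces in N, time in s.
With the tool pointing down it reaches from about 325 to 925 mm from the base axis. Payload 3.1 kg.
Tool frame: the origin (TCP) lies at the very end of the fingers, on their centre line; the grasp point (between the pads) lies 19 mm behind it; y points along the fingers, z is the direction in which the jaws open and shut, and the axes are right-handed (so a half turn about y gives the same grasp; the last joint's range is limited). The gripper opens to 85 mm and grips with 20 to 120 N. Pads are 22 mm wide; open, the fingers measure 114 mm over their backs; the gripper's body (76 mm by 85 mm) begins 54 mm behind the grasp point. The pads swing forward as they close: fully open they stand 13 mm farther back than shut.
Start: joints at [1.009, 0.217, 1.613, -0, 1.311, -0.112], TCP at [271.725, 562.854, 203.1] pointing down, gripper open.
Joint ranges: [-2.75, 2.75], [-0.78, 2.1], [0.31, 2.55], [-1.13, 4.27], [0.13, 2.63], [-2.58, 2.58]. Speed limits (rad/s): [2.79, 2.79, 3.14, 3.14, 3.14, 3.14].

INTERFACE

Orientations are given as a rotation vector (axis times angle).
In Python, from plant import readout, cams, ctrl gives the robot as it stands. The module is installed in compiled form; this text tells all that it offers.
- The arm moves only by the tool step_arm, never from a script. Its argument "steps" is a list of rows, each an object with "offset": the shift along the tool's x, y, z in m, a list of three; "rotation": the turn, a rotation vector about the tool's x, y, z in degrees, a list of three. A call has 1 to 20 rows; each row is the pose to reach, as a shift and turn from the pose measured when the call began, along the tool's axes at that moment; what a row does not reach only later rows make up. A row lasts 1/8 s, in which the tool goes at most 62.5 mm and 10.7 degrees, less where a joint would pass 70% of its speed; a pose out of reach is approached as far as the arm can. A call with a gripper value outside its range is refused whole. "fingers" is the opening, from 0 (shut) to 1 (fully open), set as the call begins (left out, the last holds). The fingers move at their own pace and stop on an object; "squeeze" is the grip in N (left out, the last holds). Time passes only in rows, so rows that repeat a pose let the fingers close. It gives the time, the measured TCP pose, the force and the opening at its end, in the units of the state.
- readout.observe(): the state, without advancing time (a new reading comes with each control period).
- cams.get_image(name): name is "scene" or "top"; returns the picture (384x512x3 uint8, red, green, blue); there is no depth.
- cams.get_calibration(name): a dict with "camera_matrix" (3x3 intrinsics, pixels), "dist_coeffs" ([k1, k2, p1, p2, k3] as OpenCV has them; the pictures are not rectified), "R" (3x3) and "t" (3): a world point X has camera coordinates R X + t. Camera axes: x right, y down, z forward; pixel columns grow to the right and rows downward; lengths in mm; the calibration is good to about 2 mm. A picture is of the moment at which its call begins. get_calibration takes no time and is no camera call.
- ctrl.job_done(): hands the job in, once; it reports no verdict.
The state is a dict: "time_s": time; "qpos": joint angles; "joint_velocities": joint speeds; "tau": joint torques, N m; "eef_pos": TCP position; "orientation": TCP orientation; "ft_force": force on the tool from outside, world axes, zero at the start; "torque": the same for the moment, N m; "width": finger opening in mm.
Only numpy, scipy, OpenCV 4.12 (cv2) and the standard library are available. Lean on these libraries where they do the work, as an engineer would, in place of code of your own. Each camera call takes 0.05 s, during which the arm holds its last target.

TASK

While the die plate stands on its bolster, lay the copper disc flat on the floor of its round cavity and the brass square flat on the floor of its square cavity. Then take the plate by its black handle, lift it straight up off the two dowels, keeping it level so that both blanks stay seated, and finish holding it still and level about ten centimetres above the bolster, ready to be handed to the press: do not put it down or let go. Leave the hammer, the caliper, the ring clamp and the pliers where they lie.

Things in the scene. Friction and masses are not known exactly. Their poses are not given: they have to be found in the camera images.
- bolster: dark steel bolster plate, 100 (x) x 206 (y) x 16 mm, fixed to the bench; origin at the centre of its underside on the bench, z up. On its top two steel dowels, 10 mm thick, 10.5 mm high, tapered noses, at x, y = (32, -22) and (-32, 22) mm; four cap screws 13 mm wide, 6 mm high at x +-34, y +-92 mm. Its place and yaw (up to 40 degrees) vary
- die_plate: loose die plate, 90 (x) x 160 (y) x 17 mm, 0.65 kg, steel on top, aluminium below, black handle across its middle. Starts on the bolster over the dowels (2 mm play), axes along the bolster's, top 33 mm above the bench. Origin at the centre of its underside, z up. Two cavities 5 mm deep, 2 mm lead-in, 2.5 mm wider than the blanks: round at y = +50 mm, square at y = -50 mm
- handle_grip (a point): centre of the black handle bar: 84 mm along the plate's x, 14 mm wide along its y, 16 mm high. It stands on two posts, 10 mm thick, at x = +-34 mm with 18 mm collars; the space under the bar between the posts is open, bar underside 36 mm and bar top 52 mm above the plate's top. The point is 61 mm above the plate's underside, over its centre of mass
- round_cavity (a point): centre of the floor of the round cavity (46.5 mm across, 5 mm deep, with a small dark knock-out hole drawn in the floor), 12 mm above the plate's underside and 5 mm below its top; axes as the plate's
- square_cavity (a point): centre of the floor of the square cavity (42.5 x 42.5 mm, 5 mm deep), 12 mm above the plate's underside and 5 mm below its top; axes as the plate's, sides along its x and y
- round_blank: loose copper disc, 44 mm across and 8 mm thick, about 0.11 kg, lying flat on the bench; origin at the centre of its underside. Seated in its cavity, its underside is on the cavity floor and its top stands 3 mm proud of the plate
- square_blank: loose brass square, 40 x 40 mm and 8 mm thick, about 0.11 kg, lying flat on the bench; origin at the centre of its underside, sides along its x and y. Seated, its top stands 3 mm proud of the plate
- chasing_hammer: bystander: chasing hammer with a pale wooden haft lying flat, 258 mm long along its y, head 68 mm across; origin under its middle. Not to be disturbed
- caliper: bystander: black and steel digital caliper lying flat, 66 x 179 x 11 mm, long along its y; origin under its middle. Not to be disturbed
- ring_clamp: bystander: wooden ring clamp with a steel band, 24 x 120 x 24 mm, long along its y; origin under its middle. Not to be disturbed
- pliers_flat: bystander: red-handled flat-nose pliers lying flat, 42 x 164 x 11 mm, long along its y; origin under its middle. Not to be disturbed
Things that resemble listed ones, but are neither listed nor needed, are in the scene too. Of the things like the round_blank, leave any that is blue; of the rest the larger one is meant.

How it is judged (in metres and radians):
On the way, in this order (a step that is already met when the one before it is completed fails the run):
1. both blanks lie flat in their own cavities, let go, while the die plate stands on its bolster (distance between round_blank and round_cavity below 0.004 m and angle between the z axis of each of round_blank, square_blank and the z axis of die_plate, either way round below 0.06 rad and distance between square_blank and square_cavity below 0.004 m and z of die_plate in the frame of bolster below 0.019 m and contact force between the fingers and round_blank below 0.1 N and contact force between the fingers and square_blank below 0.1 N), for 0.2 s.
2. the die plate is gripped and lifted clear of the dowels with both blanks still seated (distance between round_blank and round_cavity below 0.004 m and angle between the z axis of each of round_blank, square_blank and the z axis of die_plate, either way round below 0.06 rad and distance between square_blank and square_cavity below 0.004 m and z of die_plate in the frame of bolster above 0.04 m and contact force between the fingers and die_plate above 3 N), for 0.2 s.
At the end, for the whole second after the job is handed in: Fingers hold the plate (over 3 N), underside 60-160 mm above the bolster top, centre within 60 mm of over it, level to 0.07 rad, still (20 mm/s, 0.15 rad/s), off the bolster; each blank in its cavity within 4 mm of the floor centre, flat to 0.06 rad, not touched by fingers (distance between round_blank and round_cavity below 0.004 m and angle between the z axis of each of round_blank, square_blank and the z axis of die_plate, either way round below 0.06 rad and distance between square_blank and square_cavity below 0.004 m and z of die_plate in the frame of bolster between 0.076 and 0.176 m and horizontal distance between die_plate and bolster below 0.06 m and angle between die_plate's own z axis and vertical below 0.07 rad and linear speed of die_plate below 0.02 m/s and angular speed of die_plate below 0.15 rad/s and contact force between the fingers and die_plate above 3 N and contact force between die_plate and bolster below 0.1 N and contact force between the fingers and round_blank below 0.1 N and contact force between the fingers and square_blank below 0.1 N); the arm keeps its last pose, push and grip.
It fails at once if the die plate is tipped more than 10 degrees (angle between die_plate's own z axis and vertical above 0.175 rad).
It fails at once if the hammer is moved more than 20 mm (distance of chasing_hammer from where it was at the start of the episode above 0.02 m).
It fails at once if the caliper is moved more than 20 mm (distance of caliper from where it was at the start of the episode above 0.02 m).
It fails at once if the ring clamp is moved more than 20 mm (distance of ring_clamp from where it was at the start of the episode above 0.02 m).
It fails at once if the pliers are moved more than 20 mm (distance of pliers_flat from where it was at the start of the episode above 0.02 m).
It also fails if it takes over 72 s, if anything falls off the work surface, if the arm or the gripper's body presses on something with over 40 N, if the wrist force passes 120 N, or if a joint passes its speed limit or range.

## Working session

There is one attempt and no reset: what is moved stays moved. The work goes in short steps, Python scripts to look and compute and a tool call to move; the robot and the scene stay as the last step left them, time stands still between calls to the robot, and variables do not carry over. Pictures are saved under pics/ and viewed, and the job is handed in when it is done.

Besides the shell and the picture viewer there is one more tool, called after "Emit:" by a JSON object that holds its "op" and its "data", one argument or row to a line. step_arm: Moves the arm, as the interface text tells. Its arguments: {"type":"object","properties":{"steps":{"type":"array"},"fingers":{"type":"number"},"squeeze":{"type":"number"}},"required":["steps"]}

```bash
mkdir -p pics; python3 - <<'E'
from plant import readout,cams,ctrl
import cv2,json,numpy as np
for n in("scene","top"):
    im=cams.get_image(n); cv2.imwrite(f"pics/{n}0.png",cv2.cvtColor(im,cv2.COLOR_RGB2BGR))
    c=cams.get_calibration(n); print(n,{k:np.round(np.array(v),4).tolist() for k,v in c.items()})
print(readout.observe())
E
```

```text
scene {'camera_matrix': [[388.0505, 0.0, 256.5909], [0.0, 388.0505, 194.5436], [0.0, 0.0, 1.0]], 'dist_coeffs': [-0.0208, 0.0, 0.0, 0.0, 0.0], 'R': [[0.4571, -0.8894, -0.0088], [-0.536, -0.2676, -0.8007], [0.7098, 0.3707, -0.599]], 't': [-423.7392, 320.0605, 873.9451]}
top {'camera_matrix': [[360.7393, 0.0, 256.0493], [0.0, 360.7393, 192.7504], [0.0, 0.0, 1.0]], 'dist_coeffs': [-0.035, 0.0, 0.0, 0.0, 0.0], 'R': [[-0.016, -0.9999, -0.0002], [-0.9836, 0.0158, -0.1795], [0.1795, -0.0026, -0.9838]], 't': [-150.2396, 577.819, 828.8102]}
{'time_s': 0.1, 'qpos': array([ 1.00880631e+00,  2.17697965e-01,  1.61480026e+00, -1.16105278e-05,
        1.31130661e+00, -1.12179755e-01]), 'joint_velocities': array([ 7.87248547e-05, -1.36500552e-03, -1.71087002e-03,  7.42991919e-04,
        6.75892390e-04,  9.40989599e-04]), 'tau': array([-1.36553645e-04, -3.98077941e+01, -3.04970241e+01, -1.68777233e-04,
        4.23759819e-03,  2.82264857e-06]), 'eef_pos': array([271.28450166, 562.15503912, 201.87309949]), 'orientation': array([-1.54396091,  0.35340997, -0.35226914]), 'ft_force': array([0.55096033, 0.47772193, 0.06212159]), 'torque': array([ 0.0075059 , -0.01433654,  0.02694501]), 'width': 85.19636371248122}
```

View pics/scene0.png

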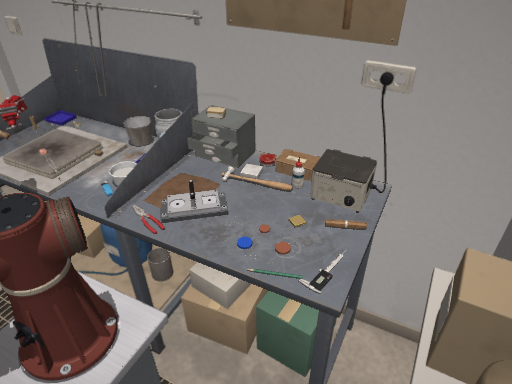

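View pics/top0.png

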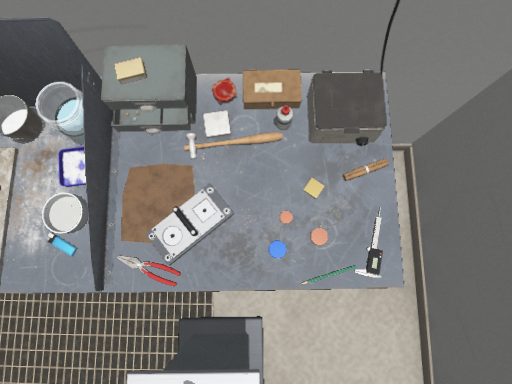

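The top view shows the plate at about (190,222), with the round cavity at (172,236) and the square one at (204,210). Disc candidates are a red-brown large one at (320,237), a red-brown small one at (286,217) and a blue one at (278,250). The blue one is excluded, and of the rest the larger is meant, so I take (320,237). The brass square is at (314,188). I'll confirm in an enlarged crop.

```bash
python3 - <<'E'
import cv2
a=cv2.imread("pics/top0.png")
b=cv2.resize(a[165:275,255:345],None,fx=5,fy=5,interpolation=cv2.INTER_CUBIC)
cv2.imwrite("pics/c1.png",b)
c=cv2.resize(a[175:270,140:240],None,fx=6,fy=6,interpolation=cv2.INTER_CUBIC)
cv2.imwrite("pics/c2.png",c)
s=cv2.imread("pics/scene0.png")
cv2.imwrite("pics/c3.png",cv2.resize(s[170:260,150:320],None,fx=4.5,fy=4.5,interpolation=cv2.INTER_CUBIC))
E
```

```text
(no output)
```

View pics/c1.png

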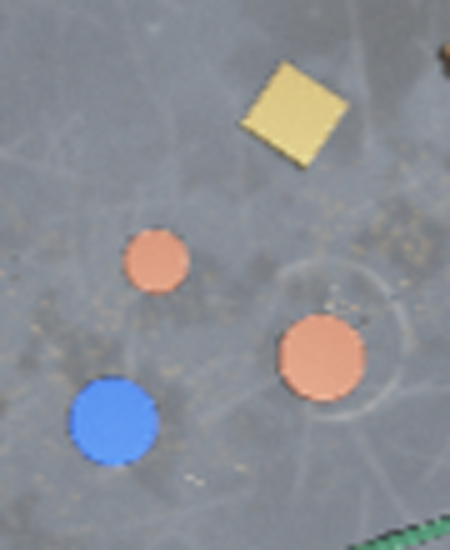

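View pics/c2.png

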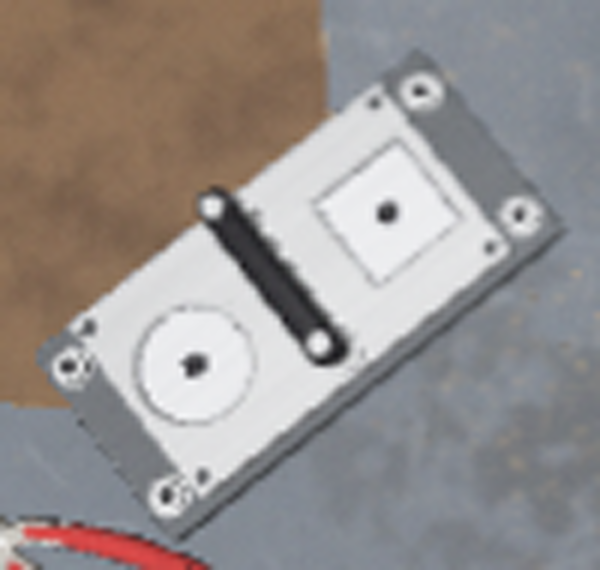

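View pics/c3.png

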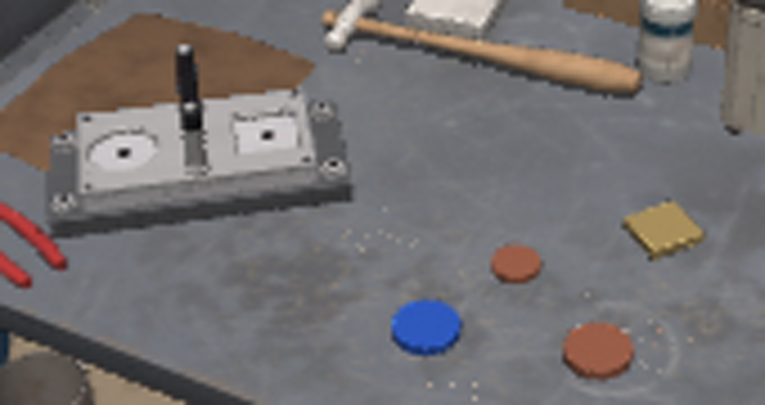

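The crop confirms it: the large copper disc is at crop (322,357), the smaller one at (156,261), the blue one at (113,421) and the brass square at (295,113). In the plate crop the round cavity hole is at (195,365) and the square one at (388,212).

```bash
cat > h.py <<'E'
import numpy as np,cv2
from plant import cams,readout
from scipy.spatial.transform import Rotation as Ro
def cal(n):
    c=cams.get_calibration(n); return [np.array(c[k],float) for k in("camera_matrix","dist_coeffs","R","t")]
def plane(n,uv,z):
    K,d,R,t=cal(n); p=cv2.undistortPoints(np.array(uv,float).reshape(-1,1,2),K,d).reshape(-1,2)
    r=np.c_[p,np.ones(len(p))]@R; C=-R.T@t
    return C+r*((z-C[2])/r[:,2])[:,None]
def proj(n,X):
    K,d,R,t=cal(n); return cv2.projectPoints(np.array(X,float).reshape(-1,1,3),cv2.Rodrigues(R)[0],t,K,d)[0].reshape(-1,2)
def plan(target,Rt):
    """offset m / rot deg from current pose"""
    s=readout.observe(); R=Ro.from_rotvec(s["orientation"])
    return R.inv().apply(np.array(target)-s["eef_pos"])/1000,(R.inv()*Rt).as_rotvec(degrees=True)
E
python3 - <<'E'
from h import *
for n in("top","scene"):
    a=cv2.imread(f"pics/{n}0.png"); h=cv2.cvtColor(a,cv2.COLOR_BGR2HSV)
    roi=np.zeros(a.shape[:2],np.uint8)
    if n=="top": roi[165:275,255:345]=1
    else: roi[205:260,230:320]=1
    for nm,lo,hi in(("cop",(0,90,80),(14,255,255)),("brass",(17,70,60),(32,255,255)),("blue",(100,150,60),(130,255,255))):
        m=cv2.inRange(h,lo,hi)*roi
        cs,_=cv2.findContours(m,cv2.RETR_EXTERNAL,cv2.CHAIN_APPROX_NONE)
        for c in cs:
            if cv2.contourArea(c)<30: continue
            P=plane(n,c.reshape(-1,2),6)[:,:2].astype(np.float32)
            M=cv2.moments((m>0).astype(np.uint8)*cv2.drawContours(np.zeros_like(m),[c],-1,1,-1),True); uv=(M['m10']/M['m00'],M['m01']/M['m00'])
            print(n,nm,np.round(uv,1),"cen",plane(n,uv,6)[0].round(1),"area",M['m00'],"rect",np.round(cv2.minAreaRect(P)[1],1),round(cv2.minAreaRect(P)[2],1))
# holes
top=cv2.cvtColor(cv2.imread("pics/top0.png"),cv2.COLOR_BGR2GRAY)
for n,pts,w in(("top",((172,236),(204.5,210)),6),("scene",((177,204),(209,200)),4)):
    g=cv2.cvtColor(cv2.imread(f"pics/{n}0.png"),cv2.COLOR_BGR2GRAY).astype(float)
    for u,v in pts:
        u0,v0=int(round(u)),int(round(v)); p=g[v0-w:v0+w+1,u0-w:u0+w+1]; q=np.clip(170-p,0,None) if n=="top" else np.clip(np.median(p)*.8-p,0,None)
        yy,xx=np.mgrid[-w:w+1,-w:w+1]; uv=(u0+(q*xx).sum()/q.sum(),v0+(q*yy).sum()/q.sum())
        print(n,np.round(uv,2),plane(n,uv,28)[0].round(1))
E
```

```text
top cop [318.6 236.2] cen [ 469.8 -315.4    6. ] area 218.0 rect [37.9 40.4] 87.6
top cop [285.6 216.9] cen [ 520.1 -233.8    6. ] area 118.0 rect [28.  30.7] 88.4
top brass [313.3 187.5] cen [ 595.2 -307.7    6. ] area 236.0 rect [39.3 41.1] 54.3
top blue [276.8 248.8] cen [ 440.2 -209.1    6. ] area 208.0 rect [38.6 39. ] 43.6
scene cop [282.5 247.5] cen [ 469.7 -316.5    6. ] area 151.0 rect [43.5 42.2] 26.7
scene cop [264.1 228.3] cen [ 518.5 -235.2    6. ] area 72.0 rect [31.  29.8] 26.6
scene brass [297.  220.6] cen [ 594.8 -308.9    6. ] area 137.0 rect [45.5 43.6] 53.2
scene blue [244.3 242.3] cen [ 439.8 -211.     6. ] area 144.0 rect [45.2 40. ] 27.9
top [171.91 235.42] [476.3  49.4  28. ]
top [204.02 210.09] [537.9 -29.2  28. ]
scene [176.56 203.08] [479.4  52.1  28. ]
scene [208.62 199.2 ] [541.4 -27.3  28. ]
```

```bash
python3 - <<'E'
from h import *
s=readout.observe(); R=Ro.from_rotvec(s["orientation"]).as_matrix(); print(R.round(3)); print("jaw yaw",np.degrees(np.arctan2(R[1,2],R[0,2])),np.degrees(s["qpos"][[0,5]]))
E
```

```text
[[ 0.901 -0.001  0.435]
 [-0.435 -0.002  0.901]
 [-0.    -1.    -0.002]]
jaw yaw 64.22795700816744 [57.80034418 -6.42742652]
```

```bash
python3 - <<'E'
import cv2
a=cv2.imread("pics/top0.png"); b=cv2.imread("pics/scene0.png")
cv2.imwrite("pics/d1.png",cv2.hconcat([cv2.resize(a[0:300,40:160],None,fx=2,fy=2),cv2.resize(b[40:240,0:200],None,fx=2.8,fy=3)]))
from h import *
for y in(230,):
  for x in (270,350,450,550,650,750): print(x,proj("top",[[x,y,0],[x,y,100],[x,y,200]]).round(0).tolist(),proj("scene",[[x,y,0],[x,y,100],[x,y,200],[x,y,300]]).round(0).tolist())
E
```

```text
270 [[100.0, 321.0], [80.0, 329.0], [56.0, 339.0]] [[87.0, 233.0], [78.0, 206.0], [67.0, 177.0], [55.0, 144.0]]
350 [[101.0, 288.0], [82.0, 291.0], [58.0, 296.0]] [[107.0, 217.0], [99.0, 191.0], [90.0, 163.0], [80.0, 131.0]]
450 [[103.0, 247.0], [85.0, 246.0], [62.0, 244.0]] [[129.0, 200.0], [122.0, 175.0], [115.0, 147.0], [107.0, 116.0]]
550 [[106.0, 208.0], [88.0, 202.0], [66.0, 195.0]] [[148.0, 184.0], [143.0, 160.0], [137.0, 133.0], [131.0, 103.0]]
650 [[108.0, 171.0], [91.0, 161.0], [70.0, 148.0]] [[166.0, 170.0], [162.0, 146.0], [157.0, 120.0], [153.0, 92.0]]
750 [[110.0, 135.0], [94.0, 121.0], [73.0, 103.0]] [[182.0, 157.0], [179.0, 134.0], [175.0, 109.0], [172.0, 81.0]]
```

View pics/d1.png

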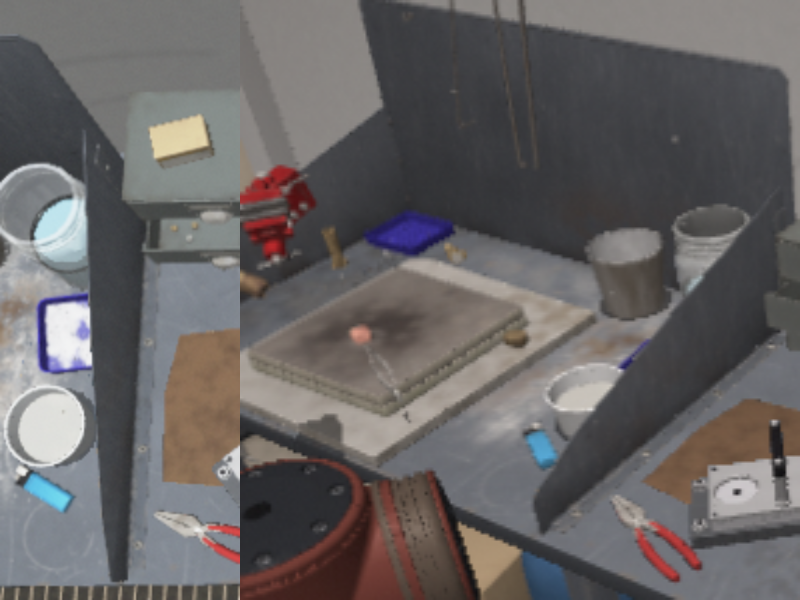

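```bash
cat >> h.py <<'E'
def Rj(deg):
    a=np.radians(deg); c,s=np.cos(a),np.sin(a)
    return Ro.from_matrix(np.array([[s,0,c],[-c,0,s],[0,-1,0]]))
def show(*wps):
    for *p,j in wps:
        o,r=plan(p,Rj(j)); print(p,j,"off",o.round(4).tolist(),"rot",r.round(2).tolist())
E
python3 - <<'E'
from h import *
show((300,562,320,64),(450,350,320,50),(550,50,320,38),(470,-316,120,38))
E
```

```text
[300, 562, 320] 64 off [0.0259, -0.1182, 0.0121] rot [0.13, 0.23, -0.01]
[450, 350, 320] 50 off [0.2532, -0.1179, -0.1136] rot [0.13, 14.23, 0.0]
[550, 50, 320] 38 off [0.4736, -0.1175, -0.3403] rot [0.13, 26.23, 0.02]
[470, -316, 120] 38 off [0.5608, 0.0833, -0.7042] rot [0.13, 26.23, 0.02]
```

Emit:
{"op": "step_arm", "data": {
  "steps": [
    {"offset":[0.026,-0.06,0.012],"rotation":[0.1,0,0]},
    {"offset":[0.026,-0.118,0.012],"rotation":[0.1,0,0]},
    {"offset":[0.07,-0.118,-0.013],"rotation":[0.1,4,0]},
    {"offset":[0.12,-0.118,-0.04],"rotation":[0.1,8,0]},
    {"offset":[0.165,-0.118,-0.065],"rotation":[0.1,12,0]},
    {"offset":[0.21,-0.118,-0.09],"rotation":[0.1,14,0]},
    {"offset":[0.253,-0.118,-0.114],"rotation":[0.1,17,0]},
    {"offset":[0.297,-0.118,-0.159],"rotation":[0.1,20,0]},
    {"offset":[0.341,-0.118,-0.204],"rotation":[0.1,23,0]},
    {"offset":[0.385,-0.118,-0.25],"rotation":[0.1,26.2,0]},
    {"offset":[0.43,-0.118,-0.295],"rotation":[0.1,26.2,0]},
    {"offset":[0.474,-0.118,-0.34],"rotation":[0.1,26.2,0]},
    {"offset":[0.487,-0.08,-0.39],"rotation":[0.1,26.2,0]},
    {"offset":[0.5,-0.04,-0.44],"rotation":[0.1,26.2,0]},
    {"offset":[0.512,0,-0.49],"rotation":[0.1,26.2,0]},
    {"offset":[0.525,0.02,-0.54],"rotation":[0.1,26.2,0]},
    {"offset":[0.537,0.04,-0.59],"rotation":[0.1,26.2,0]},
    {"offset":[0.549,0.06,-0.64],"rotation":[0.1,26.2,0]},
    {"offset":[0.561,0.083,-0.704],"rotation":[0.1,26.2,0]},
    {"offset":[0.561,0.083,-0.704],"rotation":[0.1,26.2,0]}
  ],
  "fingers": 0.68
}}

```text
time_s: 2.6
eef_pos: [467.7, -318.0, 117.8]
orientation: [-1.451, 0.715, -0.708]
ft_force: [0.1, 1.3, 0.1]
width: 58.1
```

```bash
python3 - <<'E'
from h import *
show((470,-316,14,38),(470,-316,0,38))
print(readout.observe()["ft_force"])
E
```

```text
[470, -316, 14] 38 off [0.0002, 0.1038, 0.0033] rot [0.11, -0.25, -0.2]
[470, -316, 0] 38 off [0.0002, 0.1178, 0.0033] rot [0.11, -0.25, -0.2]
[0.14631868 1.2513645  0.06328034]
```

Emit:
{"op": "step_arm", "data": {
  "steps": [
    {"offset":[0,0.05,0.003],"rotation":[0.1,0,-0.2]},
    {"offset":[0,0.09,0.003],"rotation":[0.1,0,-0.2]},
    {"offset":[0,0.104,0.003],"rotation":[0.1,-0.2,-0.2]},
    {"offset":[0,0.108,0.003],"rotation":[0.1,-0.2,-0.2]}
  ]
}}

```text
time_s: 3.1
eef_pos: [469.8, -315.3, 9.6]
orientation: [-1.452, 0.709, -0.708]
ft_force: [0.4, -0.3, 0.5]
width: 58.1
```

```bash
python3 - <<'E'
from h import *
print(readout.observe())
for n in("scene","top"): cv2.imwrite(f"pics/{n}1.png",cv2.cvtColor(cams.get_image(n),cv2.COLOR_RGB2BGR))
a=cv2.imread("pics/top1.png")[180:290,260:380];b=cv2.imread("pics/scene1.png")[170:280,230:350]
cv2.imwrite("pics/e1.png",cv2.resize(cv2.hconcat([a,b]),None,fx=3.2,fy=3.2,interpolation=cv2.INTER_CUBIC))
E
```

```text
{'time_s': 3.1, 'qpos': array([-7.15129639e-01,  3.36317301e-01,  1.87169616e+00,  7.06290935e-05,
        9.34475316e-01, -1.37835622e+00]), 'joint_velocities': array([-0.00237049,  0.02470066, -0.02334147, -0.00046633, -0.05973234,
        0.00133394]), 'tau': array([-4.55667672e-02, -3.72603106e+01, -2.31573701e+01, -1.82771655e-03,
        5.18985093e-02, -4.44879333e-03]), 'eef_pos': array([ 469.78622123, -315.26425948,    9.57712727]), 'orientation': array([-1.45191492,  0.70898298, -0.70760801]), 'ft_force': array([ 0.43637539, -0.33793058,  0.45471771]), 'torque': array([-0.06026527,  0.0387927 ,  0.00150768]), 'width': 58.10143221602332}
```

View pics/e1.png

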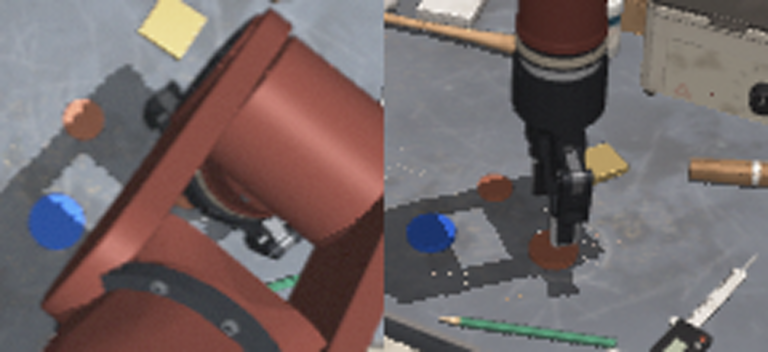

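Emit:
{"op": "step_arm", "data": {
  "steps": [
    {"offset":[0,0.003,0],"rotation":[0,0,0]},
    {"offset":[0,0.006,0],"rotation":[0,0,0]}
  ]
}}

```text
time_s: 3.45
eef_pos: [472.0, -317.3, 6.5]
orientation: [-1.454, 0.704, -0.713]
ft_force: [-0.2, 0.3, 0.6]
width: 57.9
```

Emit:
{"op": "step_arm", "data": {
  "steps": [
    {"offset":[0,0.002,0],"rotation":[0,0,0]},
    {"offset":[0,0.003,0],"rotation":[0,0,0]}
  ]
}}

```text
time_s: 3.7
eef_pos: [472.2, -317.5, 3.7]
orientation: [-1.454, 0.704, -0.713]
ft_force: [-0.8, 0.1, 0.7]
width: 57.9
```

```bash
python3 - <<'E'
from h import *
for i in range(3): 
    s=readout.observe(); print(s["eef_pos"],s["ft_force"],s["qpos"])
show((470,-316,0,38))
E
```

```text
[ 472.199437   -317.5260123     3.73187339] [-0.81846052  0.06362628  0.71909044] [-7.15312581e-01  3.47772273e-01  1.87025674e+00 -1.15433605e-05
  9.17769843e-01 -1.37835272e+00]
[ 472.199437   -317.5260123     3.73187339] [-0.81846052  0.06362628  0.71909044] [-7.15312581e-01  3.47772273e-01  1.87025674e+00 -1.15433605e-05
  9.17769843e-01 -1.37835272e+00]
[ 472.199437   -317.5260123     3.73187339] [-0.81846052  0.06362628  0.71909044] [-7.15312581e-01  3.47772273e-01  1.87025674e+00 -1.15433605e-05
  9.17769843e-01 -1.37835272e+00]
[470, -316, 0] 38 off [-0.0026, 0.0037, -0.0008] rot [-0.06, -0.01, 0.33]
```

Emit:
{"op": "step_arm", "data": {
  "steps": [
    {"offset":[0,0.001,0],"rotation":[0,0,0]},
    {"offset":[0,0.002,0],"rotation":[0,0,0]},
    {"offset":[0,0.003,0],"rotation":[0,0,0]}
  ]
}}

```text
time_s: 4.08
eef_pos: [472.2, -317.5, 0.6]
orientation: [-1.454, 0.704, -0.713]
ft_force: [0.1, -0.4, -0.2]
width: 58.0
```

```bash
python3 - <<'E'
from h import *
s=readout.observe(); print(s["eef_pos"],s["ft_force"],s["qpos"])
show((470,-316,0,38))
E
```

```text
[ 472.1745491  -317.48699416    0.61082845] [ 0.11232459 -0.39411572 -0.17532746] [-7.15299707e-01  3.52923075e-01  1.87080257e+00  1.06861785e-05
  9.12196398e-01 -1.37832650e+00]
[470, -316, 0] 38 off [-0.0025, 0.0006, -0.0008] rot [-0.06, -0.01, 0.32]
```

Emit:
{"op": "step_arm", "data": {
  "steps": [
    {"offset":[-0.0025,0.001,-0.001],"rotation":[0,0,0.3]},
    {"offset":[-0.0025,0.002,-0.001],"rotation":[0,0,0.3]},
    {"offset":[-0.0025,0.002,-0.001],"rotation":[0,0,0.3]}
  ]
}}

```text
time_s: 4.45
eef_pos: [469.7, -316.1, -1.6]
orientation: [-1.451, 0.708, -0.709]
ft_force: [-0.8, -0.4, 0.2]
width: 58.2
```

Emit:
{"op": "step_arm", "data": {
  "steps": [
    {"offset":[0,0.001,0],"rotation":[0,0,0]},
    {"offset":[0,0.0015,0],"rotation":[0,0,0]},
    {"offset":[0,0.0015,0],"rotation":[0,0,0]}
  ]
}}

```text
time_s: 4.82
eef_pos: [469.7, -316.0, -3.1]
orientation: [-1.451, 0.708, -0.709]
ft_force: [-0.2, 1.1, -0.3]
width: 58.3
```

Emit:
{"op": "step_arm", "data": {
  "steps": [
    {"offset":[0,0.001,0],"rotation":[0,0,0]},
    {"offset":[0,0.0015,0],"rotation":[0,0,0]},
    {"offset":[0,0.0015,0],"rotation":[0,0,0]}
  ]
}}

```text
time_s: 5.2
eef_pos: [469.7, -316.0, -4.7]
orientation: [-1.451, 0.708, -0.709]
ft_force: [-0.9, 0.1, -0.2]
width: 57.8
```

Emit:
{"op": "step_arm", "data": {
  "steps": [
    {"offset":[0,0.001,0],"rotation":[0,0,0]},
    {"offset":[0,0.0015,0],"rotation":[0,0,0]},
    {"offset":[0,0.0015,0],"rotation":[0,0,0]}
  ]
}}

```text
time_s: 5.58
eef_pos: [469.6, -315.9, -6.3]
orientation: [-1.451, 0.708, -0.708]
ft_force: [-0.2, -0.2, -1.0]
width: 58.0
```

Emit:
{"op": "step_arm", "data": {
  "steps": [
    {"offset":[0,0.001,0],"rotation":[0,0,0]},
    {"offset":[0,0.0015,0],"rotation":[0,0,0]},
    {"offset":[0,0.0015,0],"rotation":[0,0,0]}
  ]
}}

```text
time_s: 5.95
eef_pos: [469.5, -315.8, -7.9]
orientation: [-1.451, 0.708, -0.708]
ft_force: [-0.9, 0.5, -0.3]
width: 57.9
```

Emit:
{"op": "step_arm", "data": {
  "steps": [
    {"offset":[0,0.001,0],"rotation":[0,0,0]},
    {"offset":[0,0.001,0],"rotation":[0,0,0]}
  ]
}}

```text
time_s: 6.2
eef_pos: [469.5, -315.8, -9.0]
orientation: [-1.451, 0.709, -0.708]
ft_force: [0.7, -0.9, -0.1]
width: 57.9
```

Emit:
{"op": "step_arm", "data": {
  "steps": [
    {"offset":[0,0.001,0],"rotation":[0,0,0]},
    {"offset":[0,0.001,0],"rotation":[0,0,0]}
  ]
}}

```text
time_s: 6.45
eef_pos: [469.4, -315.7, -10.1]
orientation: [-1.451, 0.709, -0.708]
ft_force: [0.1, 0.2, 0.5]
width: 57.9
```

```bash
python3 - <<'E'
from h import *
cv2.imwrite(f"pics/scene2.png",cv2.cvtColor(cams.get_image("scene"),cv2.COLOR_RGB2BGR))
b=cv2.imread("pics/scene2.png")[205:270,250:325]
cv2.imwrite("pics/e2.png",cv2.resize(b,None,fx=9,fy=9,interpolation=cv2.INTER_CUBIC))
E
```

```text
(no output)
```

View pics/e2.png

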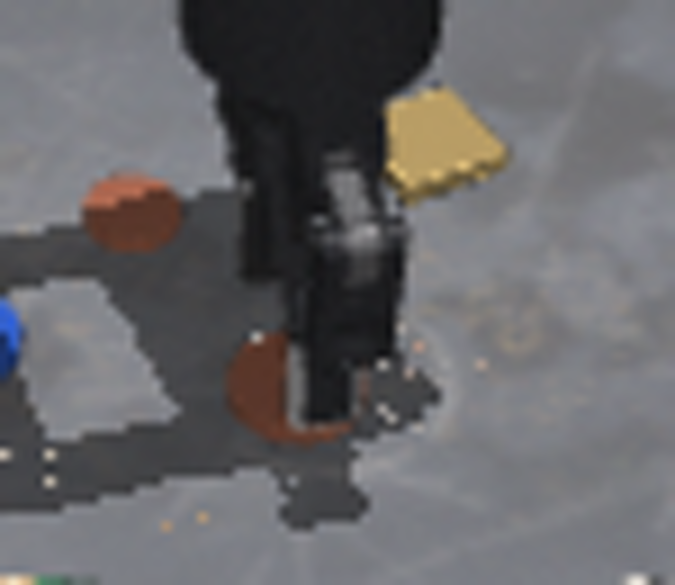

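```bash
python3 - <<'E'
from h import *
for d in (29,36,43):
  for x in(-11,11):
    p=np.array([469.5,-315.8])-d*np.array([.788,.616])+x*np.array([.616,-.788]); print(d,x,[(z,proj("scene",[[*p,z]]).round(1).tolist()[0]) for z in(-5,0,5,10)])
E
```

```text
29 -11 [(-5, [280.7, 258.1]), (0, [280.7, 256.9]), (5, [280.8, 255.6]), (10, [280.8, 254.3])]
29 11 [(-5, [288.4, 257.0]), (0, [288.5, 255.7]), (5, [288.6, 254.4]), (10, [288.7, 253.2])]
36 -11 [(-5, [281.3, 260.0]), (0, [281.3, 258.7]), (5, [281.4, 257.4]), (10, [281.5, 256.1])]
36 11 [(-5, [289.1, 258.8]), (0, [289.2, 257.5]), (5, [289.2, 256.3]), (10, [289.3, 255.0])]
43 -11 [(-5, [281.9, 261.8]), (0, [282.0, 260.5]), (5, [282.0, 259.3]), (10, [282.1, 258.0])]
43 11 [(-5, [289.7, 260.7]), (0, [289.8, 259.4]), (5, [289.9, 258.1]), (10, [290.0, 256.8])]
```

Emit:
{"op": "step_arm", "data": {
  "steps": [
    {"offset":[0,0.0015,0],"rotation":[0,0,0]},
    {"offset":[0,0.003,0],"rotation":[0,0,0]},
    {"offset":[0,0.003,0],"rotation":[0,0,0]}
  ]
}}

```text
time_s: 6.88
eef_pos: [469.2, -315.6, -13.3]
orientation: [-1.451, 0.709, -0.708]
ft_force: [-0.1, -1.1, -0.6]
width: 58.3
```

Emit:
{"op": "step_arm", "data": {
  "steps": [
    {"offset":[0,0.001,0],"rotation":[0,0,0]},
    {"offset":[0,0.002,0],"rotation":[0,0,0]},
    {"offset":[0,0.002,0],"rotation":[0,0,0]}
  ]
}}

```text
time_s: 7.25
eef_pos: [469.1, -315.5, -15.4]
orientation: [-1.451, 0.709, -0.707]
ft_force: [0.1, 0.1, 0.1]
width: 58.5
```

```bash
python3 - <<'E'
from h import *
cv2.imwrite(f"pics/scene3.png",cv2.cvtColor(cams.get_image("scene"),cv2.COLOR_RGB2BGR))
f=lambda p:cv2.resize(cv2.imread(p)[215:275,255:310],None,fx=7,fy=7,interpolation=cv2.INTER_CUBIC)
cv2.imwrite("pics/e3.png",cv2.hconcat([f("pics/scene1.png"),f("pics/scene3.png")]))
print(readout.observe()["eef_pos"])
E
```

```text
[ 469.18815043 -315.55401992  -15.36627135]
```

View pics/e3.png

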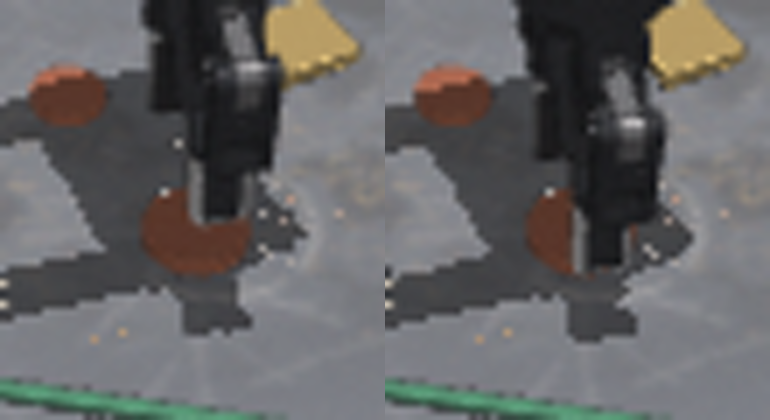

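Emit:
{"op": "step_arm", "data": {
  "steps": [
    {"offset":[0,0.001,0],"rotation":[0,0,0]},
    {"offset":[0,0.002,0],"rotation":[0,0,0]},
    {"offset":[0,0.002,0],"rotation":[0,0,0]}
  ]
}}

```text
time_s: 7.68
eef_pos: [469.1, -315.5, -17.5]
orientation: [-1.451, 0.709, -0.707]
ft_force: [-0.3, 0.5, -0.3]
width: 58.1
```

Emit:
{"op": "step_arm", "data": {
  "steps": [
    {"offset":[0,0.001,0],"rotation":[0,0,0]},
    {"offset":[0,0.002,0],"rotation":[0,0,0]},
    {"offset":[0,0.002,0],"rotation":[0,0,0]}
  ]
}}

```text
time_s: 8.05
eef_pos: [469.0, -315.4, -19.6]
orientation: [-1.451, 0.71, -0.707]
ft_force: [-0.1, -0.0, -0.4]
width: 58.0
```

Emit:
{"op": "step_arm", "data": {
  "steps": [
    {"offset":[0,0.001,0],"rotation":[0,0,0]},
    {"offset":[0,0.002,0],"rotation":[0,0,0]},
    {"offset":[0,0.002,0],"rotation":[0,0,0]}
  ]
}}

```text
time_s: 8.43
eef_pos: [468.8, -315.3, -21.8]
orientation: [-1.451, 0.71, -0.707]
ft_force: [0.5, 0.0, -0.4]
width: 58.1
```

```bash
python3 - <<'E'
from h import *
cv2.imwrite(f"pics/scene4.png",cv2.cvtColor(cams.get_image("scene"),cv2.COLOR_RGB2BGR))
f=lambda p:cv2.resize(cv2.imread(p)[215:275,255:310],None,fx=7,fy=7,interpolation=cv2.INTER_CUBIC)
cv2.imwrite("pics/e4.png",cv2.hconcat([f("pics/scene3.png"),f("pics/scene4.png")]))
s=readout.observe();print(s["eef_pos"],s["qpos"],s["tau"],s["width"])
E
```

```text
[ 468.94035577 -315.32347247  -21.71543957] [-7.16779458e-01  3.88363170e-01  1.87683769e+00  1.34601250e-03
  8.78408836e-01 -1.38062161e+00] [-1.49263578e-03 -3.88837159e+01 -2.25990701e+01  2.35730025e-03
  8.94797849e-03  2.21310211e-05] 58.077126746306995
```

View pics/e4.png

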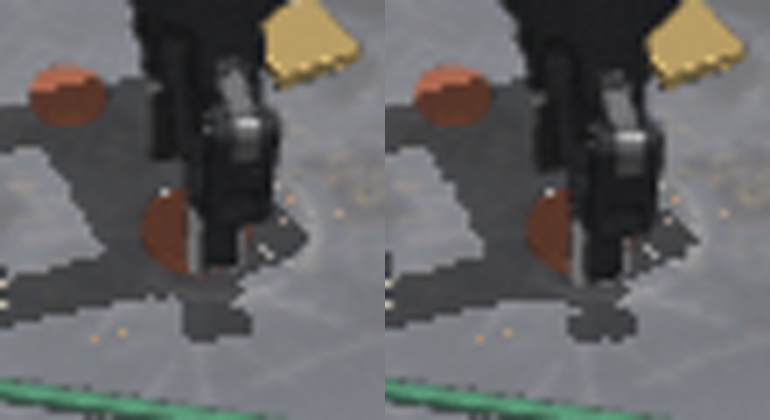

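Emit:
{"op": "step_arm", "data": {
  "steps": [
    {"offset":[0,0.001,0],"rotation":[0,0,0]},
    {"offset":[0,0.002,0],"rotation":[0,0,0]},
    {"offset":[0,0.002,0],"rotation":[0,0,0]}
  ]
}}

```text
time_s: 8.85
eef_pos: [468.8, -315.2, -23.9]
orientation: [-1.451, 0.71, -0.707]
ft_force: [-0.2, -0.1, 0.3]
width: 57.6
```

Emit:
{"op": "step_arm", "data": {
  "steps": [
    {"offset":[0,0.001,0],"rotation":[0,0,0]},
    {"offset":[0,0.0015,0],"rotation":[0,0,0]},
    {"offset":[0,0.0015,0],"rotation":[0,0,0]}
  ]
}}

```text
time_s: 9.22
eef_pos: [468.8, -315.2, -25.4]
orientation: [-1.451, 0.71, -0.707]
ft_force: [-0.8, 0.2, -0.1]
width: 57.9
```

Emit:
{"op": "step_arm", "data": {
  "steps": [
    {"offset":[0,0.001,0],"rotation":[0,0,0]},
    {"offset":[0,0.0015,0],"rotation":[0,0,0]},
    {"offset":[0,0.0015,0],"rotation":[0,0,0]}
  ]
}}

```text
time_s: 9.6
eef_pos: [468.7, -315.1, -27.0]
orientation: [-1.45, 0.71, -0.706]
ft_force: [0.5, -0.7, -0.0]
width: 58.0
```

```bash
python3 - <<'E'
from h import *
cv2.imwrite(f"pics/scene5.png",cv2.cvtColor(cams.get_image("scene"),cv2.COLOR_RGB2BGR))
f=lambda p:cv2.resize(cv2.imread(p)[215:275,255:310],None,fx=7,fy=7,interpolation=cv2.INTER_CUBIC)
cv2.imwrite("pics/e5.png",cv2.hconcat([f("pics/scene4.png"),f("pics/scene5.png")]))
s=readout.observe();print(s["eef_pos"],s["qpos"],s["tau"],s["width"],s["ft_force"],s["torque"])
E
```

```text
[ 468.72323462 -315.14090035  -26.99892702] [-7.16772052e-01  3.97404650e-01  1.87737643e+00  1.32022045e-03
  8.69401126e-01 -1.38064764e+00] [ 1.88228415e-05 -3.90232873e+01 -2.23766685e+01  2.58571083e-03
  1.10256253e-02 -5.50921527e-05] 57.85061508306558 [-0.33819443  0.02907628  0.0527964 ] [ 0.00400178 -0.03426305  0.01593326]
```

View pics/e5.png

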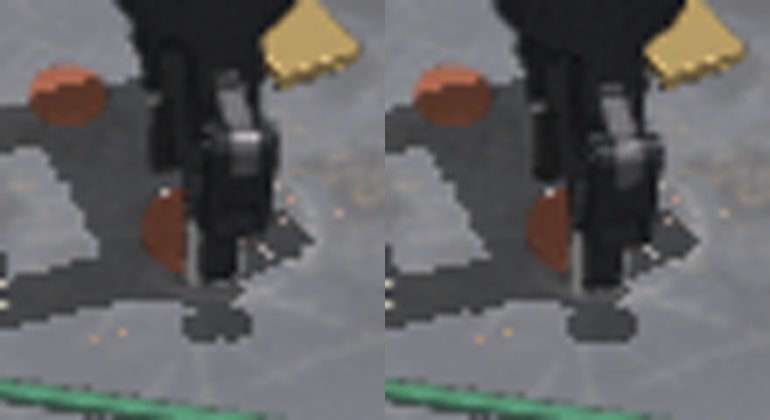

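Emit:
{"op": "step_arm", "data": {
  "steps": [
    {"offset":[0,0.001,0],"rotation":[0,0,0]},
    {"offset":[0,0.002,0],"rotation":[0,0,0]},
    {"offset":[0,0.002,0],"rotation":[0,0,0]}
  ]
}}

```text
time_s: 10.02
eef_pos: [468.6, -315.1, -29.1]
orientation: [-1.45, 0.71, -0.706]
ft_force: [-0.1, -0.8, 0.8]
width: 58.3
```

Emit:
{"op": "step_arm", "data": {
  "steps": [
    {"offset":[0,0.001,0],"rotation":[0,0,0]},
    {"offset":[0,0.0015,0],"rotation":[0,0,0]},
    {"offset":[0,0.0015,0],"rotation":[0,0,0]}
  ]
}}

```text
time_s: 10.4
eef_pos: [468.6, -315.0, -30.7]
orientation: [-1.45, 0.71, -0.706]
ft_force: [-0.0, 0.1, 1.2]
width: 58.1
```

Emit:
{"op": "step_arm", "data": {
  "steps": [
    {"offset":[0,0.001,0],"rotation":[0,0,0]},
    {"offset":[0,0.0015,0],"rotation":[0,0,0]},
    {"offset":[0,0.0015,0],"rotation":[0,0,0]}
  ]
}}

```text
time_s: 10.78
eef_pos: [468.5, -315.0, -32.3]
orientation: [-1.45, 0.711, -0.706]
ft_force: [-0.3, 0.1, -0.1]
width: 58.3
```

```bash
python3 - <<'E'
from h import *
for n in("scene","top"):cv2.imwrite(f"pics/{n}6.png",cv2.cvtColor(cams.get_image(n),cv2.COLOR_RGB2BGR))
f=lambda p:cv2.resize(cv2.imread(p)[165:275,235:335],None,fx=5,fy=5,interpolation=cv2.INTER_CUBIC)
cv2.imwrite("pics/e6.png",f("pics/scene6.png"))
s=readout.observe();print(s)
E
```

```text
{'time_s': 10.875, 'qpos': array([-7.16815341e-01,  4.06458880e-01,  1.87775392e+00,  1.36480895e-03,
        8.60391605e-01, -1.38069752e+00]), 'joint_velocities': array([-0.0018594 , -0.00210282, -0.00170524,  0.00099672, -0.00050189,
       -0.00034286]), 'tau': array([ 9.04723966e-04, -3.91541755e+01, -2.21481818e+01,  2.65969662e-03,
        1.32687623e-02, -1.17334844e-05]), 'eef_pos': array([ 468.55213313, -315.0124611 ,  -32.22491593]), 'orientation': array([-1.45034616,  0.71042511, -0.70616233]), 'ft_force': array([-1.10192209,  0.4051674 ,  0.66390559]), 'torque': array([-0.04882023, -0.0050898 , -0.04834754]), 'width': 57.91078729601941}
```

View pics/e6.png

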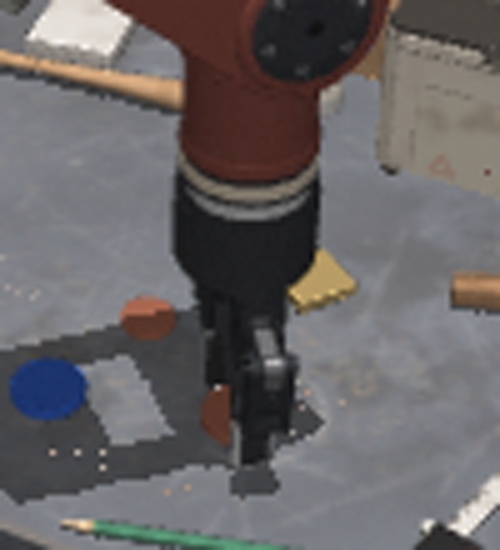

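View pics/top6.png

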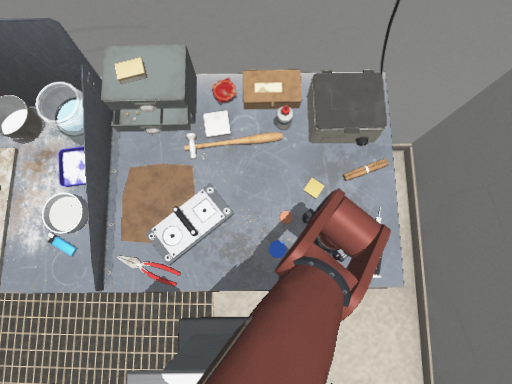

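```bash
python3 - <<'E'
from h import *
for z in (0,30,60,90):
    print(z,proj("top",[[468.5+k*.788,-315+k*.616,z] for k in(-55,0,55)]).round(1).tolist(),proj("scene",[[468.5+k*.788,-315+k*.616,z] for k in(-55,0,55)]).round(1).tolist())
a=cv2.imread("pics/top6.png")[180:290,270:390]
cv2.imwrite("pics/e7.png",cv2.resize(a,None,fx=5,fy=5,interpolation=cv2.INTER_CUBIC))
E
```

```text
0 [[332.2, 254.0], [318.0, 236.9], [304.0, 220.1]] [[286.6, 263.3], [281.7, 249.1], [277.2, 236.0]]
30 [[334.8, 253.8], [320.1, 236.2], [305.6, 218.8]] [[287.0, 255.4], [282.0, 241.3], [277.5, 228.3]]
60 [[337.5, 253.6], [322.3, 235.4], [307.3, 217.5]] [[287.4, 247.3], [282.4, 233.3], [277.7, 220.3]]
90 [[340.4, 253.5], [324.7, 234.6], [309.1, 216.0]] [[287.9, 238.9], [282.7, 225.0], [278.0, 212.1]]
```

View pics/e7.png

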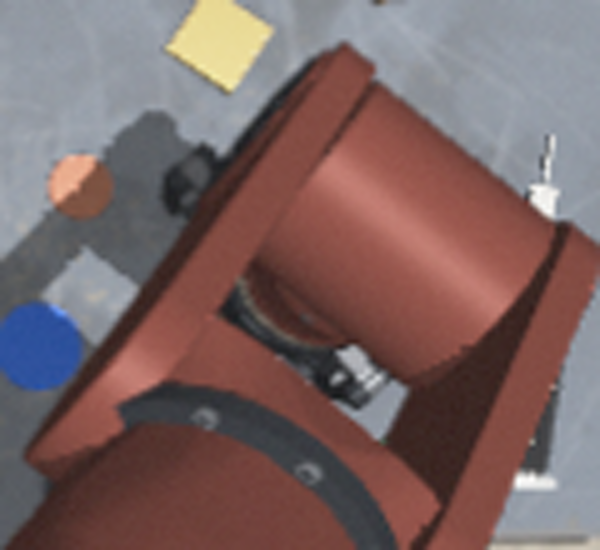

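```bash
python3 - <<'E'
from h import *
g=lambda p:cv2.imread(p,0)
f=lambda p,x0,y0:cv2.resize(cv2.imread(p)[y0:y0+60,x0:x0+60],None,fx=6,fy=6,interpolation=cv2.INTER_CUBIC)
cv2.imwrite("pics/f1.png",cv2.hconcat([f("pics/top1.png",305,210),f("pics/top6.png",305,210)]))
t=g("pics/scene1.png")[215:250,281:298]
for k in(2,3,4,5,6):
    r=cv2.matchTemplate(g(f"pics/scene{k}.png")[200:275,265:315],t,cv2.TM_CCOEFF_NORMED);_,m,_,l=cv2.minMaxLoc(r);print(k,m,l[0]+265-281,l[1]+200-215)
E
```

```text
2 0.841956615447998 0 6
3 0.7835464477539062 0 8
4 0.7671497464179993 -1 10
5 0.7979435324668884 -1 11
6 0.819172739982605 -1 13
```

View pics/f1.png

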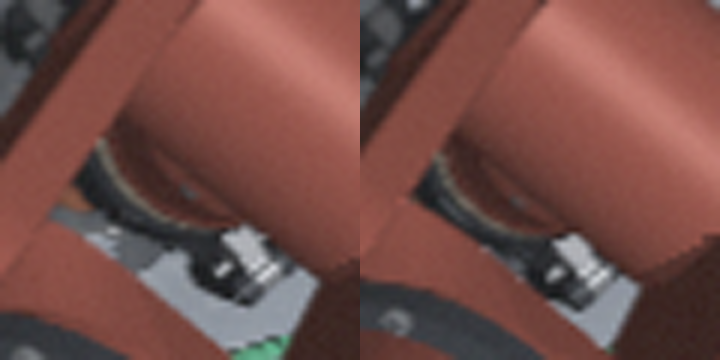

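Emit:
{"op": "step_arm", "data": {
  "steps": [
    {"offset":[0,0.001,0],"rotation":[0,0,0]},
    {"offset":[0,0.002,0],"rotation":[0,0,0]},
    {"offset":[0,0.002,0],"rotation":[0,0,0]}
  ]
}}

```text
time_s: 11.25
eef_pos: [468.7, -315.1, -32.8]
orientation: [-1.45, 0.711, -0.705]
ft_force: [-3.2, 1.9, 8.7]
width: 57.8
```

Emit:
{"op": "step_arm", "data": {
  "steps": [
    {"offset":[0,0.001,0],"rotation":[0,0,0]},
    {"offset":[0,0.0015,0],"rotation":[0,0,0]},
    {"offset":[0,0.0015,0],"rotation":[0,0,0]}
  ]
}}

```text
time_s: 11.62
eef_pos: [468.7, -315.1, -32.8]
orientation: [-1.45, 0.712, -0.705]
ft_force: [-2.8, 2.7, 9.3]
width: 58.3
```

Emit:
{"op": "step_arm", "data": {
  "steps": [
    {"offset":[0,0.001,0],"rotation":[0,0,0]},
    {"offset":[0,0.0015,0],"rotation":[0,0,0]},
    {"offset":[0,0.0015,0],"rotation":[0,0,0]}
  ]
}}

```text
time_s: 12.0
eef_pos: [468.7, -315.1, -32.8]
orientation: [-1.45, 0.712, -0.704]
ft_force: [-2.8, 2.5, 10.6]
width: 58.3
```

```bash
python3 - <<'E'
from h import *
show((469.8,-316,-26,38))
E
```

```text
[469.8, -316, -26] 38 off [0.0014, -0.0068, 0.0003] rot [0.02, 0.0, -0.33]
```

Emit:
{"op": "step_arm", "data": {
  "steps": [
    {"offset":[0.0014,-0.007,0.0003],"rotation":[0,0,-0.3]},
    {"offset":[0.0014,-0.007,0.0003],"rotation":[0,0,-0.3]},
    {"offset":[0.0014,-0.007,0.0003],"rotation":[0,0,-0.3]}
  ]
}}

```text
time_s: 12.38
eef_pos: [469.8, -316.0, -25.9]
orientation: [-1.452, 0.709, -0.708]
ft_force: [-0.1, -0.2, -1.0]
width: 58.0
```

Emit:
{"op": "step_arm", "data": {
  "steps": [
    {"offset":[0,0,0],"rotation":[0,0,0]},
    {"offset":[0,0,0],"rotation":[0,0,0]},
    {"offset":[0,0,0],"rotation":[0,0,0]},
    {"offset":[0,0,0],"rotation":[0,0,0]},
    {"offset":[0,0,0],"rotation":[0,0,0]},
    {"offset":[0,0,0],"rotation":[0,0,0]}
  ],
  "fingers": 0.35,
  "squeeze": 30
}}

```text
time_s: 13.12
eef_pos: [469.7, -315.9, -25.9]
orientation: [-1.452, 0.709, -0.707]
ft_force: [-1.0, 1.4, 2.8]
width: 41.6
```

```bash
python3 - <<'E'
from h import *
cv2.imwrite(f"pics/scene7.png",cv2.cvtColor(cams.get_image("scene"),cv2.COLOR_RGB2BGR))
f=lambda p:cv2.resize(cv2.imread(p)[200:270,240:320],None,fx=8,fy=8,interpolation=cv2.INTER_CUBIC)
cv2.imwrite("pics/e8.png",f("pics/scene7.png"))
s=readout.observe();print(s["width"],s["ft_force"])
E
```

```text
41.46539162373018 [-1.60822386  0.58406728  3.66323245]
```

View pics/e8.png

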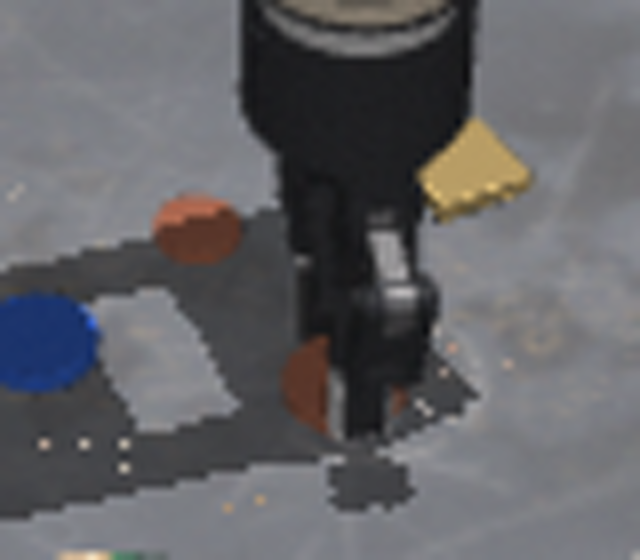

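Emit:
{"op": "step_arm", "data": {
  "steps": [
    {"offset":[0,-0.01,0],"rotation":[0,0,0]},
    {"offset":[0,-0.04,0],"rotation":[0,0,0]},
    {"offset":[0,-0.08,0],"rotation":[0,0,0]},
    {"offset":[0,-0.08,0],"rotation":[0,0,0]}
  ]
}}

```text
time_s: 13.68
eef_pos: [472.9, -318.7, 58.5]
orientation: [-1.455, 0.702, -0.715]
ft_force: [0.4, -1.0, -1.3]
width: 41.9
```

```bash
python3 - <<'E'
from h import *
cv2.imwrite(f"pics/scene8.png",cv2.cvtColor(cams.get_image("scene"),cv2.COLOR_RGB2BGR))
f=lambda p:cv2.resize(cv2.imread(p)[180:270,240:320],None,fx=6,fy=6,interpolation=cv2.INTER_CUBIC)
cv2.imwrite("pics/e9.png",f("pics/scene8.png"))
s=readout.observe();print(s["width"],s["ft_force"],s["eef_pos"])
E
```

```text
41.60120777901469 [-0.4438534   0.79324988 -1.22035856] [ 471.2133266  -317.2558347    56.17431196]
```

View pics/e9.png

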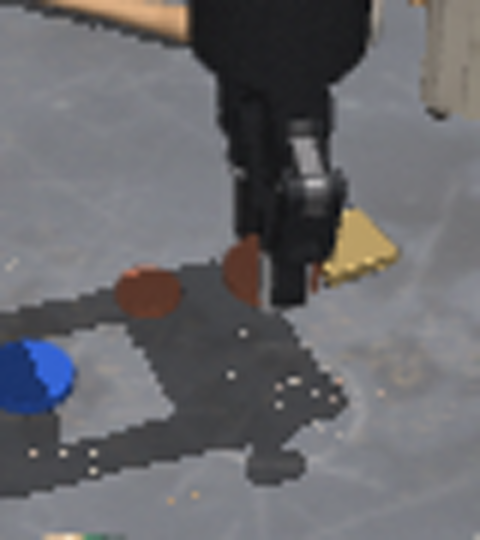

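```bash
python3 - <<'E'
from h import *
from scipy.optimize import least_squares
T=lambda c,s,o:(np.array(c,float)+.5)/s-.5+np.array(o)
sc=np.array([[-0,0]])
obj={"screws":[(34,-92),(-34,-92),(34,92),(-34,92)]}
top=T([(420,92),(519,215),(68,367),(167,497)],6,(140,175)); 
scn=T([(323,108),(333,167),(63,141),(64,203)],4.5,(150,170))
# far/near: +x local = ?
print(plane("top",top,22).round(1),plane("scene",scn,22).round(1))
for z,n,uv in((22,"top",top),(22,"scene",scn)):
    P=plane(n,uv,z)[:,:2]; print(n,P.mean(0).round(1))
hu=T([(212,207),(319,343)],6,(140,175)); print("handle top",plane("top",hu,85).round(1),plane("top",hu,85).mean(0).round(1))
E
python3 - <<'E'
import cv2
a=cv2.imread("pics/scene0.png")[180:225,155:235]
cv2.imwrite("pics/g1.png",cv2.resize(a,None,fx=9,fy=9,interpolation=cv2.INTER_CUBIC))
E
```

```text
[[590.  -42.   22. ]
 [537.1 -83.7  22. ]
 [476.5 103.1  22. ]
 [423.   60.6  22. ]] [[591.7 -43.5  22. ]
 [536.1 -85.5  22. ]
 [475.7 101.2  22. ]
 [420.9  57.4  22. ]]
top [506.7   9.5]
scene [506.1   7.4]
handle top [[533.6  30.7  85. ]
 [480.2 -11.8  85. ]] [506.9   9.4  85. ]
```

View pics/g1.png

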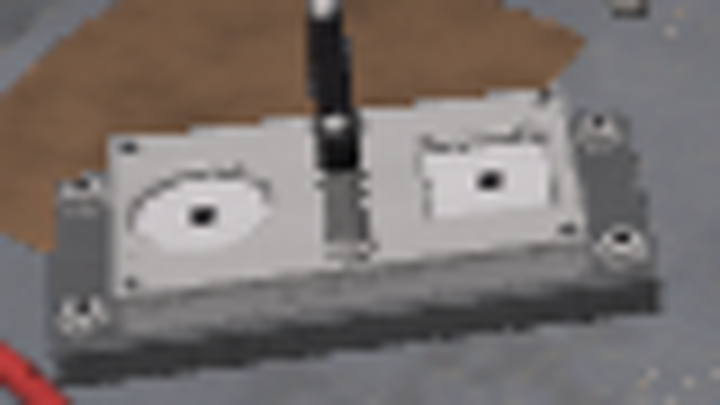

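```bash
python3 - <<'E'
from h import *
show((470,-316,110,38.15),(476.2,49.2,110,38.15),(476.2,49.2,30,38.15))
E
```

```text
[470, -316, 110] 38.15 off [-0.0015, -0.0538, -0.0002] rot [-0.03, -0.15, 0.23]
[476.2, 49.2, 110] 38.15 off [-0.2855, -0.0548, 0.2296] rot [-0.03, -0.15, 0.23]
[476.2, 49.2, 30] 38.15 off [-0.2858, 0.0252, 0.2295] rot [-0.03, -0.15, 0.23]
```

Emit:
{"op": "step_arm", "data": {
  "steps": [
    {"offset":[-0.0015,-0.03,0],"rotation":[0,-0.15,0.2]},
    {"offset":[-0.02,-0.055,0.016],"rotation":[0,-0.15,0.2]},
    {"offset":[-0.055,-0.055,0.044],"rotation":[0,-0.15,0.2]},
    {"offset":[-0.09,-0.055,0.072],"rotation":[0,-0.15,0.2]},
    {"offset":[-0.125,-0.055,0.1],"rotation":[0,-0.15,0.2]},
    {"offset":[-0.16,-0.055,0.128],"rotation":[0,-0.15,0.2]},
    {"offset":[-0.195,-0.055,0.156],"rotation":[0,-0.15,0.2]},
    {"offset":[-0.23,-0.055,0.185],"rotation":[0,-0.15,0.2]},
    {"offset":[-0.26,-0.055,0.209],"rotation":[0,-0.15,0.2]},
    {"offset":[-0.2855,-0.055,0.2295],"rotation":[0,-0.15,0.2]},
    {"offset":[-0.2855,-0.02,0.2295],"rotation":[0,-0.15,0.2]},
    {"offset":[-0.2855,0.025,0.2295],"rotation":[0,-0.15,0.2]},
    {"offset":[-0.2855,0.025,0.2295],"rotation":[0,-0.15,0.2]},
    {"offset":[-0.2855,0.025,0.2295],"rotation":[0,-0.15,0.2]}
  ]
}}

```text
time_s: 15.48
eef_pos: [476.4, 48.8, 30.3]
orientation: [-1.453, 0.706, -0.707]
ft_force: [-0.1, 0.8, -0.3]
width: 41.6
```

```bash
python3 - <<'E'
from h import *
for n in("scene","top"):cv2.imwrite(f"pics/{n}9.png",cv2.cvtColor(cams.get_image(n),cv2.COLOR_RGB2BGR))
a=cv2.imread("pics/top9.png")[170:270,130:240];b=cv2.imread("pics/scene9.png")[140:240,140:250]
cv2.imwrite("pics/h1.png",cv2.resize(cv2.hconcat([a,b]),None,fx=3.6,fy=3.6,interpolation=cv2.INTER_CUBIC))
s=readout.observe();print(s["width"],s["ft_force"],s["eef_pos"])
E
```

```text
41.69414209084101 [ 0.51307027  0.49820878 -0.13261031] [478.17434016  48.71289239  31.92788186]
```

View pics/h1.png

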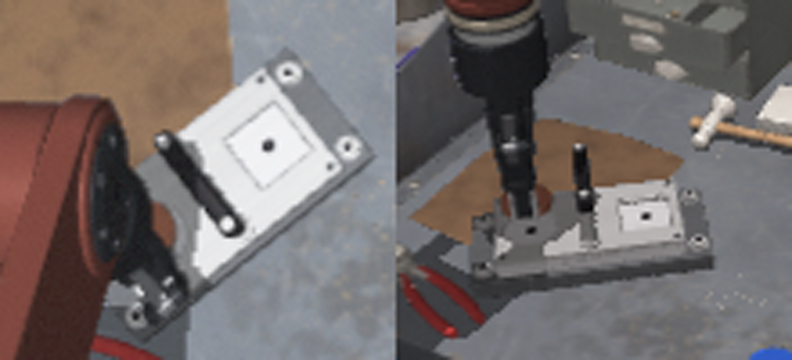

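```bash
python3 - <<'E'
from h import *
show((476.2,49.2,9,38.15))
E
```

```text
[476.2, 49.2, 9] 38.15 off [-0.0017, 0.0229, -0.0013] rot [-0.18, -0.01, 0.16]
```

Emit:
{"op": "step_arm", "data": {
  "steps": [
    {"offset":[-0.0017,0.01,-0.0013],"rotation":[-0.15,0,0.15]},
    {"offset":[-0.0017,0.02,-0.0013],"rotation":[-0.15,0,0.15]},
    {"offset":[-0.0017,0.0228,-0.0013],"rotation":[-0.15,0,0.15]},
    {"offset":[-0.0017,0.0228,-0.0013],"rotation":[-0.15,0,0.15]}
  ]
}}

```text
time_s: 16.08
eef_pos: [475.7, 49.3, 8.6]
orientation: [-1.453, 0.707, -0.706]
ft_force: [0.0, -1.1, -1.7]
width: 41.5
```

```bash
python3 - <<'E'
from h import *
for n in("scene","top"):cv2.imwrite(f"pics/{n}10.png",cv2.cvtColor(cams.get_image(n),cv2.COLOR_RGB2BGR))
a=cv2.imread("pics/top10.png")[205:265,145:205];b=cv2.imread("pics/scene10.png")[175:235,150:210]
cv2.imwrite("pics/h2.png",cv2.resize(cv2.hconcat([a,b]),None,fx=6.6,fy=6.6,interpolation=cv2.INTER_CUBIC))
s=readout.observe();print(s["width"],s["ft_force"],s["eef_pos"])
show((476.2,49.2,9,38.15))
E
```

```text
41.765982206857025 [ 0.41532989  0.82278588 -0.67031276] [476.27416081  49.25857672   9.10223858]
[476.2, 49.2, 9] 38.15 off [0.0, 0.0001, -0.0001] rot [-0.03, -0.01, 0.01]
```

View pics/h2.png

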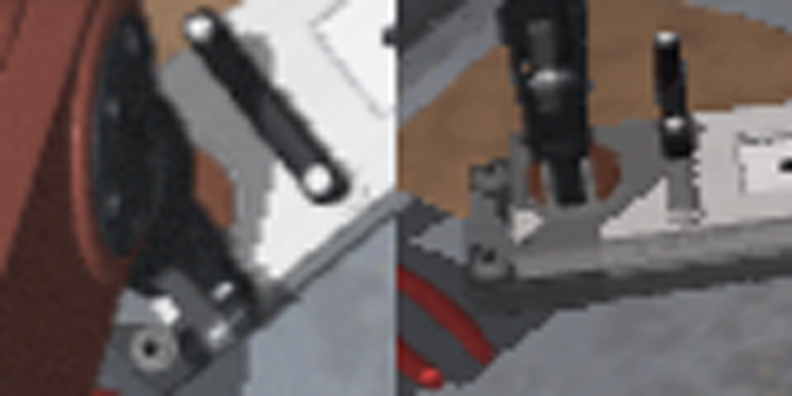

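```bash
python3 - <<'E'
from h import *
a=np.linspace(0,2*np.pi,721)
for n,cen in(("top",(476.3,49.4)),("scene",(479.4,52.1)),("scene",(476.3,49.4))):
  for z in (35,43):
    P=proj(n,np.c_[cen[0]+22*np.cos(a),cen[1]+22*np.sin(a),np.full(721,z)]); print(n,cen,z,"u",P[:,0].min().round(1),P[:,0].max().round(1),"v",P[:,1].min().round(1),P[:,1].max().round(1))
for n,roi in(("top",(slice(215,255),slice(165,195))),("scene",(slice(190,215),slice(162,192)))):
    im=cv2.imread(f"pics/{n}10.png"); h=cv2.cvtColor(im,cv2.COLOR_BGR2HSV)
    m=np.zeros(im.shape[:2],np.uint8); m[roi]=cv2.inRange(h,(0,70,40),(14,255,255))[roi]
    ys,xs=np.nonzero(m)
    for v in sorted(set(ys)): print(n,v,xs[ys==v].min(),xs[ys==v].max(),(ys==v).sum())
E
```

```text
top (476.3, 49.4) 35 u 162.3 180.2 v 226.2 244.3
top (476.3, 49.4) 43 u 161.5 179.6 v 225.9 244.2
scene (479.4, 52.1) 35 u 169.1 183.4 v 197.1 205.7
scene (479.4, 52.1) 43 u 168.8 183.0 v 195.0 203.6
scene (476.3, 49.4) 35 u 169.2 183.5 v 197.8 206.5
scene (476.3, 49.4) 43 u 168.8 183.2 v 195.8 204.4
top 228 174 175 2
top 229 174 177 4
top 230 174 178 5
top 231 174 178 5
top 232 174 179 6
top 233 174 179 6
top 234 174 179 6
top 235 175 179 5
top 236 176 179 4
top 237 176 179 4
top 238 177 179 3
top 239 178 178 1
top 243 165 165 1
scene 190 162 188 16
scene 191 162 190 20
scene 192 162 190 20
scene 193 162 183 12
scene 194 162 168 7
scene 195 162 166 5
scene 196 162 179 6
scene 197 162 181 8
scene 198 162 182 9
scene 199 162 183 6
scene 200 170 183 6
scene 201 170 183 6
scene 202 170 183 6
scene 203 170 182 5
scene 204 170 181 4
scene 205 171 172 2
```

Emit:
{"op": "step_arm", "data": {
  "steps": [
    {"offset":[0,0.0015,0],"rotation":[0,0,0]},
    {"offset":[0,0.003,0],"rotation":[0,0,0]},
    {"offset":[0,0.003,0],"rotation":[0,0,0]}
  ]
}}

```text
time_s: 16.55
eef_pos: [476.1, 49.3, 6.0]
orientation: [-1.453, 0.706, -0.707]
ft_force: [0.6, 0.5, 0.0]
width: 41.5
```

Emit:
{"op": "step_arm", "data": {
  "steps": [
    {"offset":[0,0.001,0],"rotation":[0,0,0]},
    {"offset":[0,0.002,0],"rotation":[0,0,0]},
    {"offset":[0,0.002,0],"rotation":[0,0,0]}
  ]
}}

```text
time_s: 16.92
eef_pos: [476.1, 49.2, 3.9]
orientation: [-1.453, 0.706, -0.706]
ft_force: [0.7, -0.7, -1.4]
width: 41.6
```

Emit:
{"op": "step_arm", "data": {
  "steps": [
    {"offset":[0,0.0005,0],"rotation":[0,0,0]},
    {"offset":[0,0.001,0],"rotation":[0,0,0]},
    {"offset":[0,0.001,0],"rotation":[0,0,0]}
  ]
}}

```text
time_s: 17.3
eef_pos: [476.1, 49.2, 3.2]
orientation: [-1.453, 0.707, -0.706]
ft_force: [-3.1, 0.1, 4.1]
width: 42.2
```

Emit:
{"op": "step_arm", "data": {
  "steps": [
    {"offset":[0,-0.0005,0],"rotation":[0,0,0]},
    {"offset":[0,-0.0005,0],"rotation":[0,0,0]},
    {"offset":[0,-0.0005,0],"rotation":[0,0,0]},
    {"offset":[0,-0.0005,0],"rotation":[0,0,0]}
  ],
  "fingers": 0.66
}}

```text
time_s: 17.8
eef_pos: [476.1, 49.2, 3.7]
orientation: [-1.453, 0.707, -0.706]
ft_force: [0.3, 0.4, -0.2]
width: 56.3
```

Emit:
{"op": "step_arm", "data": {
  "steps": [
    {"offset":[0,-0.03,0],"rotation":[0,0,0]},
    {"offset":[0,-0.09,0],"rotation":[0,0,0]},
    {"offset":[0.04,-0.13,-0.02],"rotation":[0,0,0]},
    {"offset":[0.1,-0.13,-0.05],"rotation":[0,0,0]},
    {"offset":[0.14,-0.13,-0.08],"rotation":[0,0,0]},
    {"offset":[0.18,-0.13,-0.12],"rotation":[0,0,0]},
    {"offset":[0.18,-0.13,-0.12],"rotation":[0,0,0]}
  ]
}}

```text
time_s: 18.68
eef_pos: [492.6, -170.1, 133.9]
orientation: [-1.452, 0.71, -0.712]
ft_force: [1.1, 0.4, 0.2]
width: 56.5
```

```bash
python3 - <<'E'
from h import *
for n in("scene","top"):cv2.imwrite(f"pics/{n}11.png",cv2.cvtColor(cams.get_image(n),cv2.COLOR_RGB2BGR))
a=cv2.imread("pics/top11.png")[205:265,145:205];b=cv2.imread("pics/scene11.png")[175:235,150:210]
cv2.imwrite("pics/h3.png",cv2.resize(cv2.hconcat([a,b]),None,fx=6.6,fy=6.6,interpolation=cv2.INTER_CUBIC))
E
```

```text
(no output)
```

View pics/h3.png

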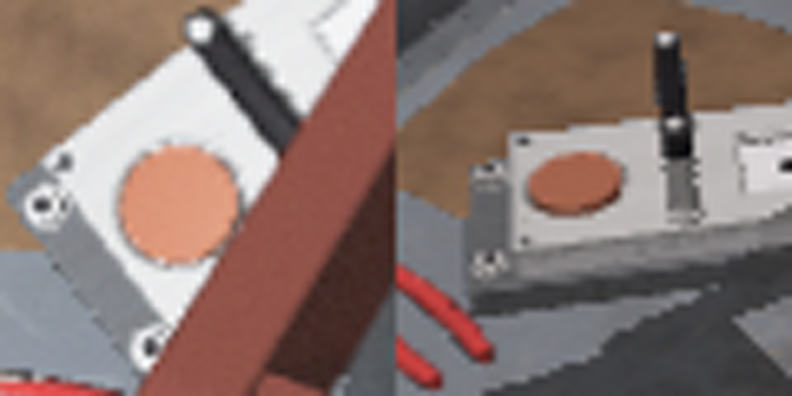

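```bash
python3 - <<'E'
from h import *
show((595,-308.2,100,54.5),(595,-308.2,-5,54.5),(595,-308.2,-25.5,54.5))
E
```

```text
[595, -308.2, 100] 54.5 off [0.1747, 0.0331, -0.0065] rot [-0.02, -16.47, -0.07]
[595, -308.2, -5] 54.5 off [0.1748, 0.1381, -0.0065] rot [-0.02, -16.47, -0.07]
[595, -308.2, -25.5] 54.5 off [0.1748, 0.1586, -0.0065] rot [-0.02, -16.47, -0.07]
```

Emit:
{"op": "step_arm", "data": {
  "steps": [
    {"offset":[0.05,0.01,-0.002],"rotation":[0,-5,0]},
    {"offset":[0.1,0.02,-0.004],"rotation":[0,-10,0]},
    {"offset":[0.14,0.033,-0.0065],"rotation":[0,-16.5,0]},
    {"offset":[0.1748,0.05,-0.0065],"rotation":[0,-16.5,0]},
    {"offset":[0.1748,0.1,-0.0065],"rotation":[0,-16.5,0]},
    {"offset":[0.1748,0.138,-0.0065],"rotation":[0,-16.5,0]},
    {"offset":[0.1748,0.138,-0.0065],"rotation":[0,-16.5,0]},
    {"offset":[0.1748,0.138,-0.0065],"rotation":[0,-16.5,0]}
  ]
}}

```text
time_s: 19.77
eef_pos: [596.4, -307.5, -3.5]
orientation: [-1.516, 0.483, -0.484]
ft_force: [-0.4, -0.6, 1.2]
width: 56.6
```

```bash
python3 - <<'E'
from h import *
for n in("scene","top"):cv2.imwrite(f"pics/{n}12.png",cv2.cvtColor(cams.get_image(n),cv2.COLOR_RGB2BGR))
a=cv2.imread("pics/top12.png")[150:220,280:350];b=cv2.imread("pics/scene12.png")[180:250,260:330]
cv2.imwrite("pics/h4.png",cv2.resize(cv2.hconcat([a,b]),None,fx=5.6,fy=5.6,interpolation=cv2.INTER_CUBIC))
print(readout.observe()["eef_pos"])
show((595,-308.2,-25.5,54.5))
E
```

```text
[ 597.33571416 -308.79762302   -1.84584255]
[595, -308.2, -25.5] 54.5 off [-0.0023, 0.0236, -0.0009] rot [-0.05, 0.08, 0.23]
```

View pics/h4.png

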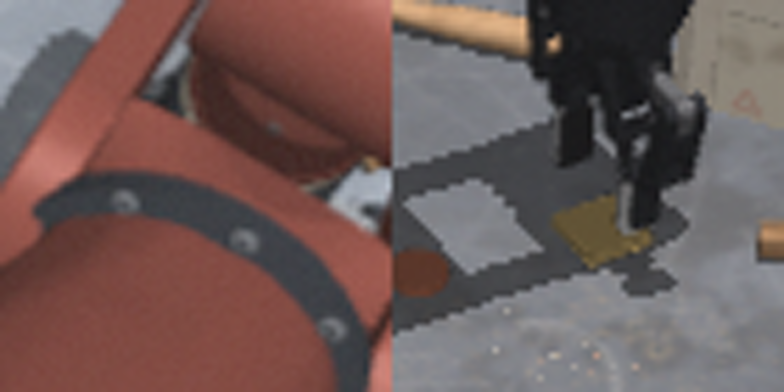

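Emit:
{"op": "step_arm", "data": {
  "steps": [
    {"offset":[-0.0023,0.01,-0.001],"rotation":[0,0,0.2]},
    {"offset":[-0.0023,0.02,-0.001],"rotation":[0,0,0.2]},
    {"offset":[-0.0023,0.0236,-0.001],"rotation":[0,0,0.2]},
    {"offset":[-0.0023,0.0236,-0.001],"rotation":[0,0,0.2]}
  ]
}}

```text
time_s: 20.38
eef_pos: [594.2, -307.9, -26.5]
orientation: [-1.515, 0.485, -0.483]
ft_force: [-0.1, -0.1, -0.3]
width: 56.2
```

```bash
python3 - <<'E'
from h import *
for n in("scene",):cv2.imwrite(f"pics/{n}13.png",cv2.cvtColor(cams.get_image(n),cv2.COLOR_RGB2BGR))
b=cv2.imread("pics/scene13.png")[190:250,265:335]
cv2.imwrite("pics/h5.png",cv2.resize(b,None,fx=8,fy=8,interpolation=cv2.INTER_CUBIC))
print(readout.observe()["eef_pos"])
show((595,-308.2,-25.5,54.5))
E
```

```text
[ 594.61690063 -308.18118421  -25.99297108]
[595, -308.2, -25.5] 54.5 off [0.0003, -0.0005, 0.0002] rot [-0.05, 0.08, -0.03]
```

View pics/h5.png

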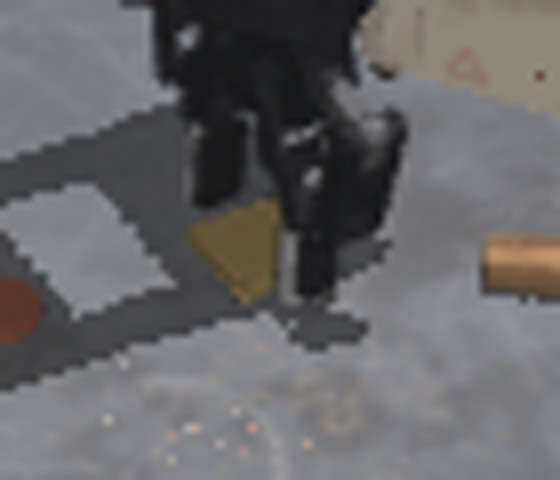

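Emit:
{"op": "step_arm", "data": {
  "steps": [
    {"offset":[0,0,0],"rotation":[0,0,0]},
    {"offset":[0,0,0],"rotation":[0,0,0]},
    {"offset":[0,0,0],"rotation":[0,0,0]},
    {"offset":[0,0,0],"rotation":[0,0,0]},
    {"offset":[0,0,0],"rotation":[0,0,0]}
  ],
  "fingers": 0.3
}}

```text
time_s: 21.05
eef_pos: [595.1, -308.6, -25.5]
orientation: [-1.516, 0.483, -0.485]
ft_force: [0.7, -1.3, 2.6]
width: 38.7
```

Emit:
{"op": "step_arm", "data": {
  "steps": [
    {"offset":[0,-0.01,0],"rotation":[0,0,0]},
    {"offset":[0,-0.04,0],"rotation":[0,0,0]},
    {"offset":[0,-0.09,0],"rotation":[0,0,0]},
    {"offset":[0,-0.12,0],"rotation":[0,0,0]},
    {"offset":[0,-0.12,0],"rotation":[0,0,0]}
  ]
}}

```text
time_s: 21.68
eef_pos: [597.3, -310.0, 98.5]
orientation: [-1.517, 0.478, -0.49]
ft_force: [0.3, 0.5, -1.5]
width: 38.8
```

```bash
python3 - <<'E'
from h import *
for n in("scene",):cv2.imwrite(f"pics/{n}14.png",cv2.cvtColor(cams.get_image(n),cv2.COLOR_RGB2BGR))
b=cv2.imread("pics/scene14.png")[160:250,255:335]
cv2.imwrite("pics/h6.png",cv2.resize(b,None,fx=6,fy=6,interpolation=cv2.INTER_CUBIC))
s=readout.observe();print(s["eef_pos"],s["width"],s["ft_force"])
show((537.9,-29.4,110,38.15),(537.9,-29.4,12,38.15))
E
```

```text
[ 595.48378712 -308.88227005   95.62718661] 38.58205354537115 [ 0.19004798  0.43077598 -1.30815834]
[537.9, -29.4, 110] 38.15 off [-0.2089, -0.0148, 0.1944] rot [-0.07, 16.43, 0.16]
[537.9, -29.4, 12] 38.15 off [-0.2091, 0.0832, 0.1943] rot [-0.07, 16.43, 0.16]
```

View pics/h6.png

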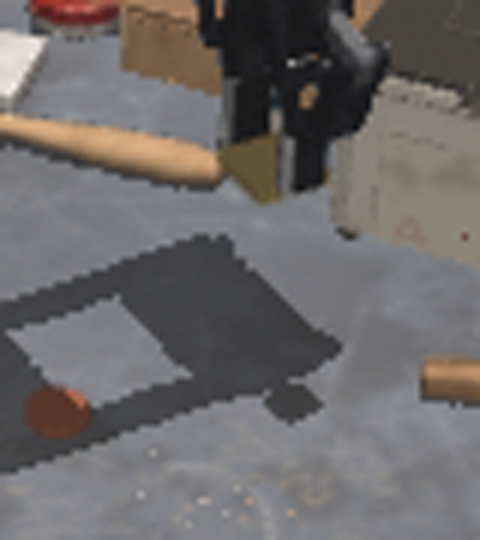

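Emit:
{"op": "step_arm", "data": {
  "steps": [
    {"offset":[-0.035,-0.015,0.033],"rotation":[0,4,0]},
    {"offset":[-0.07,-0.015,0.065],"rotation":[0,8,0]},
    {"offset":[-0.105,-0.015,0.098],"rotation":[0,12,0]},
    {"offset":[-0.14,-0.015,0.13],"rotation":[0,16.4,0.1]},
    {"offset":[-0.175,-0.015,0.163],"rotation":[0,16.4,0.1]},
    {"offset":[-0.209,-0.015,0.1943],"rotation":[0,16.4,0.1]},
    {"offset":[-0.209,0.03,0.1943],"rotation":[0,16.4,0.1]},
    {"offset":[-0.209,0.07,0.1943],"rotation":[0,16.4,0.1]},
    {"offset":[-0.209,0.078,0.1943],"rotation":[0,16.4,0.1]},
    {"offset":[-0.209,0.078,0.1943],"rotation":[0,16.4,0.1]},
    {"offset":[-0.209,0.078,0.1943],"rotation":[0,16.4,0.1]}
  ]
}}

```text
time_s: 23.1
eef_pos: [539.5, -29.9, 18.6]
orientation: [-1.451, 0.703, -0.709]
ft_force: [-0.2, -0.2, -0.4]
width: 38.7
```

```bash
python3 - <<'E'
from h import *
print(readout.observe()["eef_pos"])
show((537.9,-29.4,9,38.15))
E
```

```text
[539.46179961 -29.93100065  18.59883477]
[537.9, -29.4, 9] 38.15 off [-0.0014, 0.0096, -0.0009] rot [-0.18, 0.01, 0.16]
```

Emit:
{"op": "step_arm", "data": {
  "steps": [
    {"offset":[-0.0014,0.005,-0.001],"rotation":[-0.15,0,0.15]},
    {"offset":[-0.0014,0.0096,-0.001],"rotation":[-0.15,0,0.15]},
    {"offset":[-0.0014,0.0096,-0.001],"rotation":[-0.15,0,0.15]},
    {"offset":[-0.0014,0.0096,-0.001],"rotation":[-0.15,0,0.15]}
  ]
}}

```text
time_s: 23.6
eef_pos: [537.8, -29.5, 9.0]
orientation: [-1.452, 0.706, -0.706]
ft_force: [0.9, -1.1, -0.5]
width: 38.7
```

```bash
python3 - <<'E'
from h import *
for n in("scene","top"):cv2.imwrite(f"pics/{n}15.png",cv2.cvtColor(cams.get_image(n),cv2.COLOR_RGB2BGR))
a=cv2.imread("pics/top15.png")[180:240,175:235];b=cv2.imread("pics/scene15.png")[170:230,180:240]
cv2.imwrite("pics/h7.png",cv2.resize(cv2.hconcat([a,b]),None,fx=6.6,fy=6.6,interpolation=cv2.INTER_CUBIC))
s=readout.observe();print(s["width"],s["ft_force"],s["eef_pos"])
show((537.9,-29.4,9,38.15))
c,s_=np.cos(np.radians(38.15)),np.sin(np.radians(38.15))
sq=np.array([[20,20],[20,-20],[-20,-20],[-20,20]])@np.array([[c,s_],[-s_,c]])
for n in("top","scene"):
  for z in(34.5,42.5): print(n,z,proj(n,np.c_[sq+[537.9,-29.4],[z]*4]).round(1).tolist())
E
```

```text
38.869703565221066 [ 0.22084872 -0.48516883 -0.62122302] [537.97975016 -29.47474983   9.10168987]
[537.9, -29.4, 9] 38.15 off [-0.0001, 0.0001, -0.0] rot [-0.04, 0.01, 0.02]
top 34.5 [[192.4, 208.6], [205.2, 198.5], [215.0, 210.9], [202.2, 221.1]]
top 42.5 [[191.8, 208.1], [204.7, 198.0], [214.7, 210.5], [201.7, 220.8]]
scene 34.5 [[201.6, 195.4], [214.1, 193.9], [215.4, 201.4], [202.6, 203.0]]
scene 42.5 [[201.3, 193.4], [213.9, 191.9], [215.2, 199.3], [202.3, 200.9]]
```

View pics/h7.png

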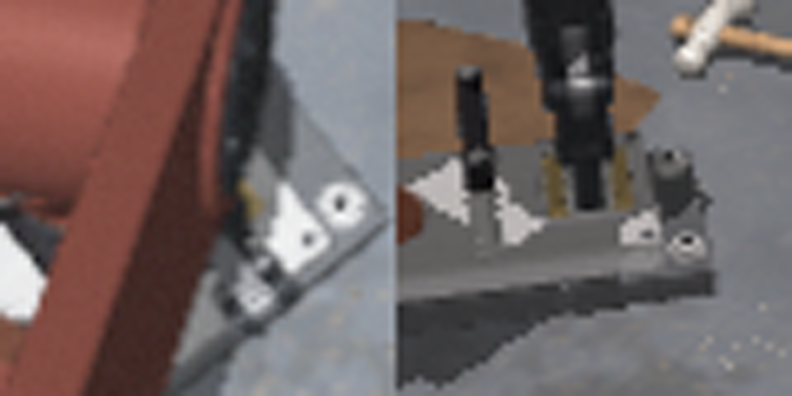

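```bash
python3 - <<'E'
from h import *
for n,roi in(("top",(slice(200,225),slice(205,222))),("scene",(slice(188,210),slice(196,222)))):
    im=cv2.imread(f"pics/{n}15.png"); h=cv2.cvtColor(im,cv2.COLOR_BGR2HSV)
    m=np.zeros(im.shape[:2],np.uint8); m[roi]=cv2.inRange(h,(17,70,40),(34,255,255))[roi]
    ys,xs=np.nonzero(m)
    for v in sorted(set(ys)): print(n,v,xs[ys==v].min(),xs[ys==v].max(),(ys==v).sum())
# brass centre & angle re-measure in the start pictures, using fine corner of contour
for n,roi in(("top",(slice(170,205),slice(298,330))),("scene",(slice(210,232),slice(284,310)))):
    im=cv2.imread(f"pics/{n}0.png"); h=cv2.cvtColor(im,cv2.COLOR_BGR2HSV)
    m=np.zeros(im.shape[:2],np.uint8); m[roi]=cv2.inRange(h,(17,60,40),(34,255,255))[roi]
    ys,xs=np.nonzero(m);print(n,xs.min(),xs.max(),ys.min(),ys.max())
    sq=np.array([[20,20],[20,-20],[-20,-20],[-20,20]])
    c,s=np.cos(np.radians(54.5)),np.sin(np.radians(54.5))
    for z in(0,8): print(proj(n,np.c_[sq@np.array([[c,s],[-s,c]])+[595,-308.4],[z]*4]).round(1).tolist())
E
```

```text
top 207 211 211 1
top 208 211 212 2
top 209 211 212 2
top 210 212 213 2
top 211 212 214 3
top 212 212 213 2
scene 193 213 214 2
scene 194 202 214 5
scene 195 202 214 5
scene 196 203 214 4
scene 197 203 214 4
scene 198 203 214 4
scene 199 203 215 5
scene 200 203 215 6
scene 201 203 214 5
scene 202 203 205 3
top 303 323 178 198
[[302.6, 189.9], [311.0, 177.6], [323.9, 186.1], [315.5, 198.6]]
[[303.0, 189.4], [311.4, 176.9], [324.4, 185.5], [316.0, 198.1]]
scene 289 305 215 227
[[287.8, 220.2], [298.9, 216.3], [305.9, 223.8], [294.7, 227.9]]
[[287.9, 218.2], [299.0, 214.3], [306.1, 221.8], [294.8, 225.9]]
```

Emit:
{"op": "step_arm", "data": {
  "steps": [
    {"offset":[-0.0006,0.0015,0],"rotation":[0,0,0]},
    {"offset":[-0.0006,0.003,0],"rotation":[0,0,0]},
    {"offset":[-0.0006,0.003,0],"rotation":[0,0,0]}
  ]
}}

```text
time_s: 24.08
eef_pos: [537.3, -28.9, 5.8]
orientation: [-1.453, 0.706, -0.706]
ft_force: [0.0, 0.3, -2.1]
width: 38.8
```

Emit:
{"op": "step_arm", "data": {
  "steps": [
    {"offset":[0,0.001,0],"rotation":[0,0,0]},
    {"offset":[0,0.002,0],"rotation":[0,0,0]},
    {"offset":[0,0.002,0],"rotation":[0,0,0]}
  ]
}}

```text
time_s: 24.45
eef_pos: [537.2, -28.9, 3.7]
orientation: [-1.453, 0.706, -0.706]
ft_force: [-0.1, 0.6, -0.2]
width: 38.7
```

Emit:
{"op": "step_arm", "data": {
  "steps": [
    {"offset":[0,0.0005,0],"rotation":[0,0,0]},
    {"offset":[0,0.001,0],"rotation":[0,0,0]},
    {"offset":[0,0.001,0],"rotation":[0,0,0]}
  ]
}}

```text
time_s: 24.82
eef_pos: [537.4, -28.9, 3.6]
orientation: [-1.453, 0.706, -0.706]
ft_force: [-3.4, -0.8, 4.5]
width: 38.2
```

Emit:
{"op": "step_arm", "data": {
  "steps": [
    {"offset":[0,-0.0005,0],"rotation":[0,0,0]},
    {"offset":[0,-0.0005,0],"rotation":[0,0,0]},
    {"offset":[0,-0.0005,0],"rotation":[0,0,0]},
    {"offset":[0,-0.0005,0],"rotation":[0,0,0]}
  ],
  "fingers": 0.6
}}

```text
time_s: 25.32
eef_pos: [537.3, -28.9, 3.9]
orientation: [-1.453, 0.706, -0.706]
ft_force: [-0.2, 0.6, 0.9]
width: 51.2
```

Emit:
{"op": "step_arm", "data": {
  "steps": [
    {"offset":[0,-0.03,0],"rotation":[0,0,0]},
    {"offset":[0,-0.09,0],"rotation":[0,0,0]},
    {"offset":[0.04,-0.13,-0.02],"rotation":[0,0,0]},
    {"offset":[0.08,-0.13,-0.06],"rotation":[0,0,0]},
    {"offset":[0.12,-0.13,-0.1],"rotation":[0,0,0]},
    {"offset":[0.15,-0.13,-0.14],"rotation":[0,0,0]},
    {"offset":[0.15,-0.13,-0.14],"rotation":[0,0,0]}
  ]
}}

```text
time_s: 26.2
eef_pos: [519.2, -236.7, 133.9]
orientation: [-1.452, 0.71, -0.71]
ft_force: [0.3, 0.2, -0.3]
width: 51.3
```

```bash
python3 - <<'E'
from h import *
for n in("scene","top"):cv2.imwrite(f"pics/{n}16.png",cv2.cvtColor(cams.get_image(n),cv2.COLOR_RGB2BGR))
a=cv2.imread("pics/top16.png")[180:265,145:235];b=cv2.imread("pics/scene16.png")[155:240,150:240]
cv2.imwrite("pics/h8.png",cv2.resize(cv2.hconcat([a,b]),None,fx=4.4,fy=4.4,interpolation=cv2.INTER_CUBIC))
print(readout.observe()["eef_pos"])
E
```

```text
[ 519.66228157 -233.4458798   133.58903698]
```

View pics/h8.png

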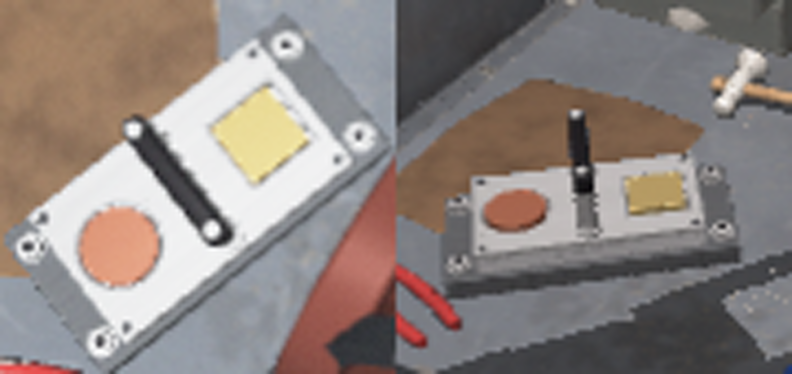

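```bash
python3 - <<'E'
from h import *
a=np.linspace(0,2*np.pi,73)
P3={}
for n,roi in(("top",(slice(185,262),slice(150,230))),("scene",(slice(185,225),slice(160,222)))):
    im=cv2.imread(f"pics/{n}16.png"); h=cv2.cvtColor(im,cv2.COLOR_BGR2HSV)
    for nm,lo,hi in(("cop",(0,90,60),(14,255,255)),("brass",(17,60,60),(34,255,255))):
        m=np.zeros(im.shape[:2],np.uint8); m[roi]=cv2.inRange(h,lo,hi)[roi]
        k,l,st,ce=cv2.connectedComponentsWithStats(m); i=1+st[1:,4].argmax(); 
        c=(proj(n,[[476.2,49.2,34.5]]) if nm=="cop" else proj(n,[[537.9,-29.4,34.5]]))[0]
        cs,_=cv2.findContours((l==i).astype(np.uint8),cv2.RETR_EXTERNAL,cv2.CHAIN_APPROX_NONE)
        P=plane(n,cs[0].reshape(-1,2),36)[:,:2].astype(np.float32); r=cv2.minAreaRect(P)
        print(n,nm,ce[i].round(2),"expected",c.round(2),"area",st[i,4],"at36",plane(n,ce[i],36).round(1),"rect",np.round(r[1],1),round(r[2],1),"bbox",st[i,:4])
a=cv2.imread("pics/top16.png")[190:255,155:225];b=cv2.imread("pics/scene16.png")[185:225,160:230]
cv2.imwrite("pics/h9.png",cv2.resize(b,None,fx=11,fy=11,interpolation=cv2.INTER_CUBIC))
E
```

```text
top cop [166.85 199.62] expected [171.39 235.27] area 1106 at36 [[564.5  62.4  36. ]] rect [107.8 107.9] 2.1 bbox [150 185  44  44]
top brass [203.52 210.25] expected [203.71 209.76] area 255 at36 [[536.5 -29.2  36. ]] rect [40.7 38.7] 36.8 bbox [193 200  22  21]
scene cop [172.12 190.39] expected [176.41 202.25] area 313 at36 [[519.5  98.3  36. ]] rect [118.4  92.3] 38.5 bbox [160 185  30  23]
scene brass [208.5 198.5] expected [208.42 198.35] area 108 at36 [[535.8 -31.2  36. ]] rect [43.5 38.9] 38.3 bbox [202 194  14  10]
```

View pics/h9.png

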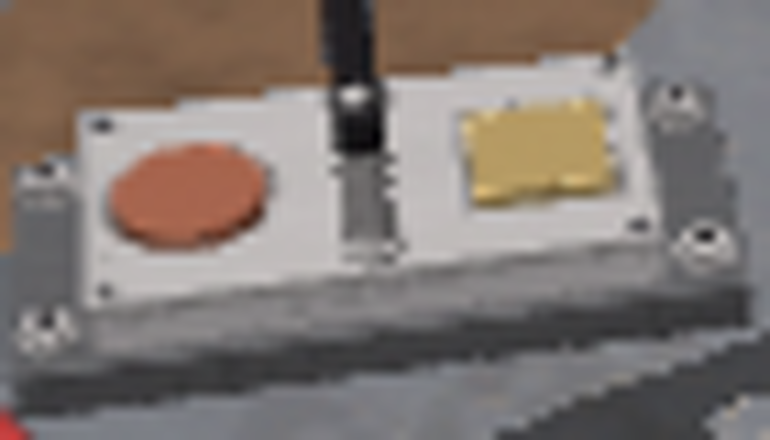

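```bash
python3 - <<'E'
from h import *
show((507,9.7,130,-51.85),(507,9.7,70,-51.85))
E
```

```text
[507, 9.7, 130] -51.85 off [-0.1992, 0.0039, 0.14] rot [0.05, 89.93, -0.08]
[507, 9.7, 70] -51.85 off [-0.1991, 0.0639, 0.14] rot [0.05, 89.93, -0.08]
```

Emit:
{"op": "step_arm", "data": {
  "steps": [
    {"offset":[-0.02,0,0.014],"rotation":[0,10,0]},
    {"offset":[-0.04,0,0.028],"rotation":[0,20,0]},
    {"offset":[-0.06,0,0.042],"rotation":[0,30,0]},
    {"offset":[-0.08,0,0.056],"rotation":[0,40,0]},
    {"offset":[-0.1,0,0.07],"rotation":[0,50,0]},
    {"offset":[-0.12,0,0.084],"rotation":[0,60,0]},
    {"offset":[-0.14,0,0.098],"rotation":[0,70,0]},
    {"offset":[-0.16,0,0.112],"rotation":[0,80,0]},
    {"offset":[-0.18,0,0.126],"rotation":[0,90,0]},
    {"offset":[-0.199,0.004,0.14],"rotation":[0,90,0]},
    {"offset":[-0.199,0.03,0.14],"rotation":[0,90,0]},
    {"offset":[-0.199,0.045,0.14],"rotation":[0,90,0]},
    {"offset":[-0.199,0.045,0.14],"rotation":[0,90,0]},
    {"offset":[-0.199,0.045,0.14],"rotation":[0,90,0]}
  ]
}}

```text
time_s: 28.05
eef_pos: [507.6, 9.7, 89.4]
orientation: [-0.634, 1.839, -1.837]
ft_force: [0.0, 0.3, 0.5]
width: 51.2
```

```bash
python3 - <<'E'
from h import *
for n in("scene","top"):cv2.imwrite(f"pics/{n}17.png",cv2.cvtColor(cams.get_image(n),cv2.COLOR_RGB2BGR))
a=cv2.imread("pics/top17.png")[180:265,145:235];b=cv2.imread("pics/scene17.png")[145:230,150:240]
cv2.imwrite("pics/i1.png",cv2.resize(cv2.hconcat([a,b]),None,fx=4.4,fy=4.4,interpolation=cv2.INTER_CUBIC))
s=readout.observe();print(s["eef_pos"],s["qpos"])
show((507,9.7,50,-51.85),(507,9.7,29,-51.85))
E
```

```text
[507.99707583   9.41010351  89.90631902] [-1.20548677e-01  9.88380499e-02  1.97809492e+00  1.48530987e-03
  1.06370117e+00  7.85287133e-01]
[507, 9.7, 50] -51.85 off [0.0007, 0.0399, -0.0008] rot [0.01, -0.09, -0.09]
[507, 9.7, 29] -51.85 off [0.0007, 0.0609, -0.0008] rot [0.01, -0.09, -0.09]
```

View pics/i1.png

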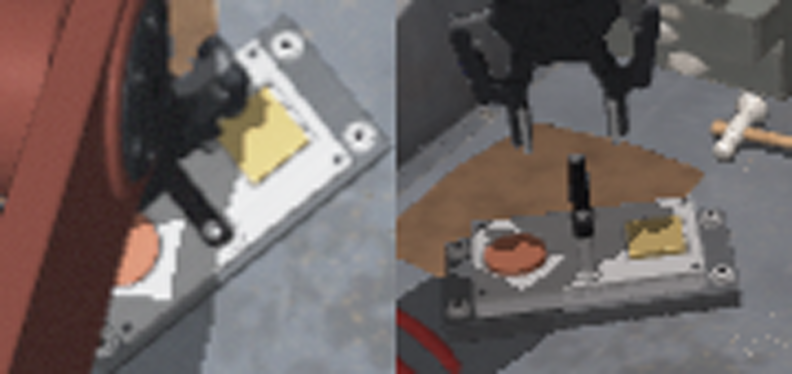

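Emit:
{"op": "step_arm", "data": {
  "steps": [
    {"offset":[0.0007,0.02,-0.0008],"rotation":[0,-0.1,-0.1]},
    {"offset":[0.0007,0.04,-0.0008],"rotation":[0,-0.1,-0.1]},
    {"offset":[0.0007,0.05,-0.0008],"rotation":[0,-0.1,-0.1]},
    {"offset":[0.0007,0.05,-0.0008],"rotation":[0,-0.1,-0.1]}
  ]
}}

```text
time_s: 28.65
eef_pos: [506.7, 9.6, 39.6]
orientation: [-0.636, 1.839, -1.837]
ft_force: [-0.2, -0.2, -0.1]
width: 51.3
```

```bash
python3 - <<'E'
from h import *
for n in("scene",):cv2.imwrite(f"pics/{n}18.png",cv2.cvtColor(cams.get_image(n),cv2.COLOR_RGB2BGR))
b=cv2.imread("pics/scene18.png")[155:225,160:230]
cv2.imwrite("pics/i2.png",cv2.resize(b,None,fx=8,fy=8,interpolation=cv2.INTER_CUBIC))
s=readout.observe();print(s["eef_pos"],s["ft_force"])
show((507,9.7,29,-51.85))
E
```

```text
[507.3814287    9.51360507  40.28583443] [-0.64500884  1.08761395  0.1234054 ]
[507, 9.7, 29] -51.85 off [0.0002, 0.0113, -0.0004] rot [-0.0, -0.01, -0.01]
```

View pics/i2.png

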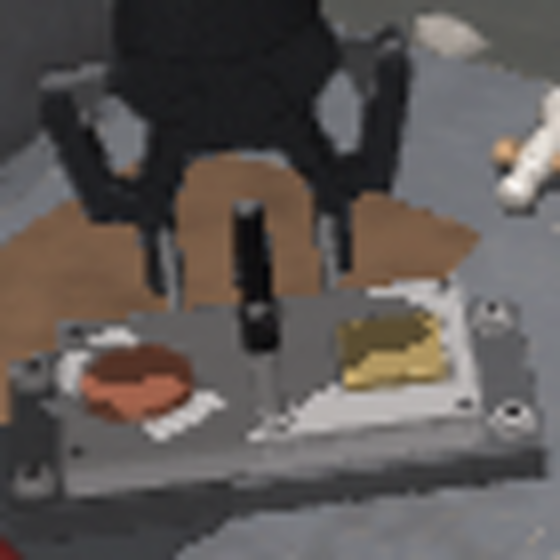

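Emit:
{"op": "step_arm", "data": {
  "steps": [
    {"offset":[0.0002,0.006,-0.0003],"rotation":[0,0,0]},
    {"offset":[0.0002,0.012,-0.0003],"rotation":[0,0,0]},
    {"offset":[0.0002,0.012,-0.0003],"rotation":[0,0,0]}
  ]
}}

```text
time_s: 29.08
eef_pos: [506.4, 9.7, 27.7]
orientation: [-0.636, 1.838, -1.837]
ft_force: [0.5, 0.1, -0.3]
width: 51.3
```

Emit:
{"op": "step_arm", "data": {
  "steps": [
    {"offset":[0,0,0],"rotation":[0,0,0]},
    {"offset":[0,0,0],"rotation":[0,0,0]},
    {"offset":[0,0,0],"rotation":[0,0,0]},
    {"offset":[0,0,0],"rotation":[0,0,0]},
    {"offset":[0,0,0],"rotation":[0,0,0]},
    {"offset":[0,0,0],"rotation":[0,0,0]},
    {"offset":[0,0,0],"rotation":[0,0,0]},
    {"offset":[0,0,0],"rotation":[0,0,0]},
    {"offset":[0,0,0],"rotation":[0,0,0]}
  ],
  "fingers": 0.0,
  "squeeze": 80
}}

```text
time_s: 30.2
eef_pos: [506.9, 9.5, 28.1]
orientation: [-0.636, 1.838, -1.838]
ft_force: [-0.6, -2.2, 5.4]
width: 12.6
```

```bash
python3 - <<'E'
from h import *
for n in("scene",):cv2.imwrite(f"pics/{n}19.png",cv2.cvtColor(cams.get_image(n),cv2.COLOR_RGB2BGR))
b=cv2.imread("pics/scene19.png")[155:225,160:230]
cv2.imwrite("pics/i3.png",cv2.resize(b,None,fx=8,fy=8,interpolation=cv2.INTER_CUBIC))
s=readout.observe();print(s["eef_pos"],s["ft_force"],s["torque"],s["width"])
show((507,9.7,50,-51.85))
E
```

```text
[506.91017026   9.48018953  28.10071265] [-0.35318135 -2.2084334   4.26612449] [-0.33679375  0.04416418  0.05384271] 12.79045140736926
[507, 9.7, 50] -51.85 off [-0.0002, -0.0219, -0.0001] rot [0.0, -0.0, 0.02]
```

View pics/i3.png

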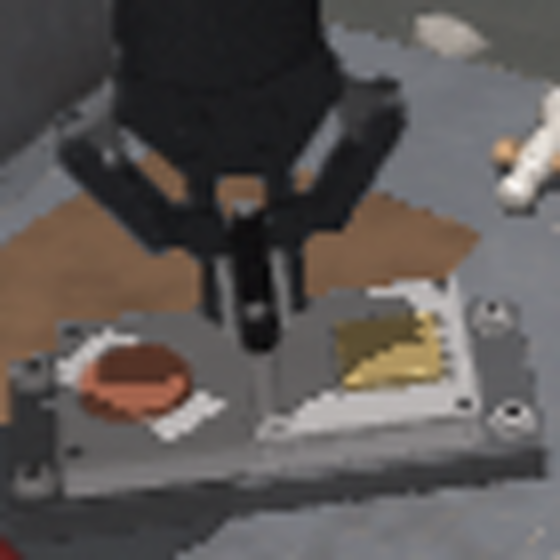

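Emit:
{"op": "step_arm", "data": {
  "steps": [
    {"offset":[0,-0.002,0],"rotation":[0,0,0]},
    {"offset":[0,-0.005,0],"rotation":[0,0,0]},
    {"offset":[0,-0.008,0],"rotation":[0,0,0]},
    {"offset":[0,-0.011,0],"rotation":[0,0,0]},
    {"offset":[0,-0.014,0],"rotation":[0,0,0]},
    {"offset":[0,-0.017,0],"rotation":[0,0,0]},
    {"offset":[0,-0.02,0],"rotation":[0,0,0]},
    {"offset":[0,-0.02,0],"rotation":[0,0,0]}
  ]
}}

```text
time_s: 31.25
eef_pos: [507.1, 9.5, 48.5]
orientation: [-0.635, 1.837, -1.838]
ft_force: [-0.6, -0.4, -8.0]
width: 13.2
```

```bash
python3 - <<'E'
from h import *
for n in("scene",):cv2.imwrite(f"pics/{n}20.png",cv2.cvtColor(cams.get_image(n),cv2.COLOR_RGB2BGR))
b=cv2.imread("pics/scene20.png")[145:225,155:235]
cv2.imwrite("pics/i4.png",cv2.resize(b,None,fx=7,fy=7,interpolation=cv2.INTER_CUBIC))
s=readout.observe();print(s["eef_pos"],s["ft_force"],s["torque"],s["width"])
show((507,9.7,128,-51.85))
E
```

```text
[506.94565023   9.53318097  48.29687618] [ 0.41561069  0.75207708 -8.81811657] [ 0.03685696  0.00077056 -0.00664764] 12.546095592059975
[507, 9.7, 128] -51.85 off [-0.0001, -0.0797, -0.0001] rot [-0.0, -0.0, 0.01]
```

View pics/i4.png

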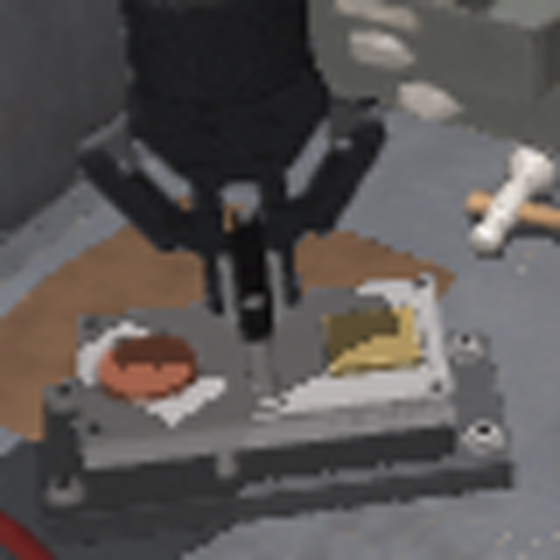

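The plate is clear of the dowels and level, with both blanks in it: disc at crop (148,365), square at (373,340). The load reads 8.8 N, as expected. I'll continue up gently.

Emit:
{"op": "step_arm", "data": {
  "steps": [
    {"offset":[0,-0.002,0],"rotation":[0,0,0]},
    {"offset":[0,-0.006,0],"rotation":[0,0,0]},
    {"offset":[0,-0.012,0],"rotation":[0,0,0]},
    {"offset":[0,-0.018,0],"rotation":[0,0,0]},
    {"offset":[0,-0.024,0],"rotation":[0,0,0]},
    {"offset":[0,-0.03,0],"rotation":[0,0,0]},
    {"offset":[0,-0.036,0],"rotation":[0,0,0]},
    {"offset":[0,-0.042,0],"rotation":[0,0,0]},
    {"offset":[0,-0.048,0],"rotation":[0,0,0]},
    {"offset":[0,-0.054,0],"rotation":[0,0,0]},
    {"offset":[0,-0.06,0],"rotation":[0,0,0]},
    {"offset":[0,-0.066,0],"rotation":[0,0,0]},
    {"offset":[0,-0.071,0],"rotation":[0,0,0]},
    {"offset":[0,-0.075,0],"rotation":[0,0,0]},
    {"offset":[0,-0.078,0],"rotation":[0,0,0]},
    {"offset":[0,-0.08,0],"rotation":[0,0,0]},
    {"offset":[0,-0.08,0],"rotation":[0,0,0]},
    {"offset":[0,-0.08,0],"rotation":[0,0,0]},
    {"offset":[0,-0.08,0],"rotation":[0,0,0]},
    {"offset":[0,-0.08,0],"rotation":[0,0,0]}
  ]
}}

```text
time_s: 33.8
eef_pos: [506.9, 9.5, 128.2]
orientation: [-0.636, 1.838, -1.838]
ft_force: [0.0, -1.0, -8.0]
width: 12.5
```

```bash
python3 - <<'E'
from h import *
for n in("scene","top"):cv2.imwrite(f"pics/{n}21.png",cv2.cvtColor(cams.get_image(n),cv2.COLOR_RGB2BGR))
a=cv2.imread("pics/top21.png")[180:280,130:230];b=cv2.imread("pics/scene21.png")[125:225,145:245]
cv2.imwrite("pics/i5.png",cv2.resize(cv2.hconcat([a,b]),None,fx=4,fy=4,interpolation=cv2.INTER_CUBIC))
s=readout.observe();print(s["eef_pos"],s["ft_force"],s["torque"],s["width"],s["joint_velocities"])
show((507,9.7,128,-51.85))
E
```

```text
[506.93586171   9.52613821 128.21689483] [ 0.61688603 -0.86827658 -8.44571409] [-0.0394714  -0.05335911  0.04137664] 12.492745424235196 [-9.88201616e-04 -8.96368770e-05 -1.59673416e-03 -1.34480636e-03
  1.04389467e-04  1.79520831e-03]
[507, 9.7, 128] -51.85 off [-0.0002, 0.0002, -0.0001] rot [0.0, -0.0, 0.01]
```

View pics/i5.png

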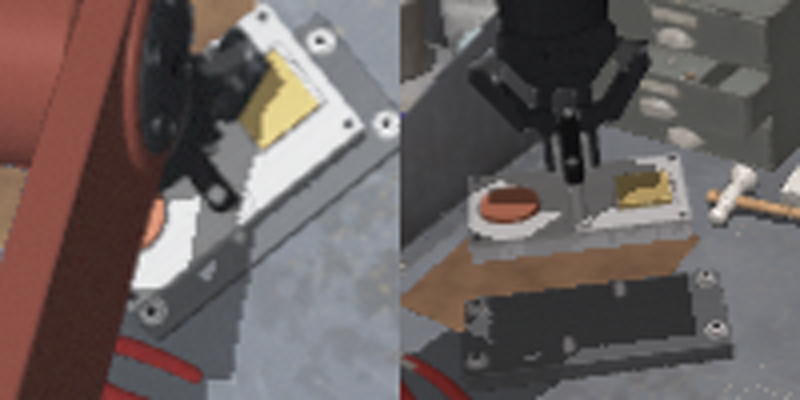

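The plate hangs still and level above the bolster, with both blanks seated: in the scene half of the crop, the disc is at (510,205) and the square at (643,187). Handing in.

```bash
python3 -c "
from plant import ctrl; print(ctrl.job_done())"
```

```text
the job is handed in; nothing more can be done
None
```

I laid the copper disc and the brass square in their cavities. I then gripped the plate by its handle, lifted it straight up about 100 mm and handed the job in while holding it there, at 33.9 s of the 72 s allowed. No verdict was reported.

**Last checks**
- **Hold:** the load on the wrist was about 8.5 N, which matches the plate plus both blanks. The moment was about zero, the joints were still, and the fingers were closed on the handle at 12.5 mm.
- **Level and seating:** by eye, both pictures show the plate level and the blanks in their cavities. I judged this from the pictures and took no tilt measurement at the end.
- **Blanks before the lift:** the outlines I could check sat where a seated blank should be, to about 1 mm. The colour mask could not separate the disc from the brown mat, so I checked the disc from an enlarged crop.
- **Bystanders:** I never went near the hammer, caliper, ring clamp or pliers, but I did not measure them again at the end.

**Readings that disagreed**
- **Fingertip position:** the fingertips touched the bench with the reported TCP at z = -32.5 mm (fingers open 58 mm). The text puts the TCP at the fingertips. I used the touched offset for both placements; for the handle grasp I estimated it from that.
- **Opening readings:** the gripper read 1.5 to 2.5 mm less than the true widths (41.6 for 44, 38.7 for 40, 12.5 for 14).
- **Cavity positions:** the two cameras differed by about 4 mm on the cavity holes. I followed the top camera, which agreed with the bolster screws and the handle.

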